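# Draw the boom rod out of its tube and lay it in the rack

### The job

Draw the long steel rod all the way out of its horizontal storage tube (the fork in front of its mouth leaves room only for short pulls at first) and lay it to rest in both notches of the low rack, overhanging about equally at both ends. Keep the rod roughly level throughout, do not let it fall to the counter, and leave the slide box, objective and jar where they are.

Things in the scene. Friction and masses are not known exactly. Their poses are not given: they have to be found in the camera images.
- stand: Fixed rod stand carrying tube and fork on a steel base plate 90 mm wide, 10 mm thick, from y = -150 to +330 mm. Origin: on the counter straight below the tube's mouth (open end). The tube runs along the stand's +y; the rod is drawn along its -y; z up. Fingers around the rod cannot pass the fork: between mouth and fork are 120 mm clear, room for short pulls only.
- tube_mouth (a point): Centre of the blue tube's open end, 110 mm above the counter. Tube 320 mm long, 32 mm outside, 21 mm inside diameter, far end closed; its two aluminium clamps rise to 127 mm above the counter. The rod lies on the tube's floor, its axis 107.5 mm above the counter.
- fork (a point): Middle of the top of the aluminium fork in front of the mouth, 127.5 mm above the counter. The fork is 64 mm wide (x) and 20 mm thick, from y = -120 to -140 mm of the stand; its open-topped U notch is 24 mm wide with its floor 97.5 mm above the counter. The rod passes through the notch, over its floor.
- rod: Loose straight polished steel rod, 16 mm diameter, 340 mm long, 0.17 to 0.29 kg, uniform. Origin at its middle (balance point); its long axis is its own y. Its -y end sticks out of the tube by 50 to 65 mm at the start. It lies in the tube with 5 mm play, held only by friction.
- rod_tip (a point): Centre of the rod's -y end face, the end sticking out at the start.
- rod_tail (a point): Centre of the rod's +y end face, the end deep in the tube at the start.
- rack: Fixed low rack, origin on the counter under its middle: plate 70 x 260 x 8 mm (x, y, z) with two black blocks, 70 mm wide, 22 mm thick, 60 mm high, at y = -105 and +105 mm. Each has an open-topped U notch 28 mm wide at x = 0, floor 40 mm above the counter. A rod in both runs along the rack's y, its axis 48 mm above the counter, either end either way.
- slide_box: Bystander: grey slide box 50 x 85 x 28 mm, loose; origin at the centre of its underside.
- objective: Bystander: microscope objective standing on the counter, 28 mm diameter, 42 mm high, loose; origin at the centre of its underside.
- jar: Bystander: amber glass jar, 52 mm diameter, 70 mm high, loose; origin at the centre of its underside.

How it is judged:
By the outcome, as a careful person would: the job done as asked, in the order asked, and still so for the second after the job is handed in, with the robot touching nothing.
It also fails if it takes over 61 s, if anything falls off the work surface, if the arm or the gripper's body presses on something with over 40 N, if the wrist force passes 120 N, or if a joint passes its speed limit or range.

### The arm

A 6-joint arm with a two-finger parallel gripper is mounted at the origin on the work surface. World frame = base frame: x ahead of the robot, y to its left, z up, the work surface at z = 0. Lengths are in m, angles in rad, forces in N, time in s.
With the tool pointing down it reaches from about 0.225 to 0.725 m from the base axis. Payload 3.1 kg.
Tool frame: the origin (TCP) lies midway between the tips of the shut fingers; the grasp point (between the pads) lies 19 mm behind it (bot.grip_point_offset is the distance from the TCP to the grasp point, in m); z points along the fingers, y is the direction in which the jaws open and shut (so a half turn about z gives the same grasp; the last joint's range is limited). The gripper opens to 85 mm and grips with 20 to 120 N. Pads are 22 mm wide; open, the fingers measure 114 mm over their backs; the gripper's body (76 mm by 85 mm) begins 54 mm behind the grasp point. The pads swing forward as they close: fully open they stand 13 mm farther back than shut.
Start: joints at [1.177, 0.048, 0.099, 1.622, 0, 1.443], TCP at [0.138, 0.507, 0.231] pointing down, gripper open.
Joint ranges: [-2.91, 2.91], [-0.99, 1.94], [-1.21, 1.42], [-2.12, 2.29], [-1.49, 1.47], [-3.14, 3.14]. Speed limits (rad/s): [2.79, 2.79, 3.14, 3.14, 3.14, 3.14].

### API

Orientations are given as a unit quaternion [x, y, z, w].
In Python, from cell import bot gives the robot as it stands.
- The arm moves only by the tool servo_tool, never from a script. Its argument "increments" is a list that holds one entry, the list of rows, each a list of 7 numbers: the turn, a rotation vector about the tool's x, y, z in units of 6 degrees (1.0 is 6 degrees), then the shift along the tool's x, y, z in units of 20 mm (1.0 is 20 mm), then the closure, from -1 (fully open) to 1 (shut), so that 0 is half open. A call has 1 to 10 rows; each row shifts and turns the pose as measured when the row begins, along the tool's axes as they then stand; what a row does not reach is not made up. A row lasts 1/12 s, in which the tool goes at most 41.7 mm and 7.16 degrees, less where a joint would pass 70% of its speed; a pose out of reach is approached as far as the arm can. A call with a number of a shift or a turn outside -1 to 1 is refused whole. A call with a gripper value outside its range is refused whole. The fingers move at their own pace and stop on an object; the grip force is fixed at half the most. Time passes only in rows, so rows that do not move let the fingers close. It gives the time, the measured TCP pose, the force and the opening at its end, in the units of the state.
- bot.state(): the state, without advancing time (a new reading comes with each control period).
- bot.get_image(name): name is "scene" or "top" or "wrist"; returns the picture (420x560x3 uint8, red, green, blue); there is no depth.
- bot.calibration(name): a dict with "fx", "fy", "cx", "cy" (pixels), "extrinsics" (4x4, takes a point from world to camera coordinates); the wrist camera has in their place "mount" (4x4, takes a point from camera to tool coordinates, whose origin is the TCP and whose axes are the flange's). Camera axes: x right, y down, z forward; pixel columns grow to the right and rows downward; lengths in m; the calibration is good to about 2 mm. The wrist camera is an equidistant fisheye: a pixel r from the principal point sees the ray r / f radians off the axis. A picture is of the moment at which its call begins: read the wrist's pose just before it. calibration takes no time and is no camera call.
- bot.close_job(): hands the job in, once; it reports no verdict.
The state is a dict: "time": time; "q": joint angles; "qvel": joint speeds; "tau": joint torques, N m; "tool_pos": TCP position; "ee_rot": TCP orientation; "wrist_force": force on the tool from outside, world axes, zero at the start; "torque": the same for the moment, N m; "finger_gap": opening from 0.0 (shut) to 1.0 (fully open).
Only numpy, scipy, OpenCV 4.12 (cv2) and the standard library are available. Lean on these libraries where they do the work, as an engineer would, in place of code of your own. Each camera call takes 0.05 s, during which the arm holds its last target.

## Working session

There is one attempt and no reset: what is moved stays moved. The work goes in short steps, Python scripts to look and compute and a tool call to move; the robot and the scene stay as the last step left them, time stands still between calls to the robot, and variables do not carry over. Pictures are saved under pics/ and viewed, and the job is handed in when it is done.

Besides the shell and the picture viewer there is one more tool, called after "Emit:" in YAML: its name, and indented under it one key for each argument. servo_tool: Moves the arm, as the interface text tells. Shifts and turns lie within -1 to 1; 1 stands for 20 mm of shift or 6 degrees of turn. Its arguments: {"type":"object","properties":{"increments":{"type":"array"}},"required":["increments"]}

```bash
mkdir -p pics; ls
python3 - <<'E'
from cell import bot
import cv2
s=bot.state()
print(s)
for n in ["scene","top","wrist"]:
    im=bot.get_image(n); cv2.imwrite(f"pics/{n}0.png",im[:,:,::-1]); print(n,bot.calibration(n))
E
```

```text
pics
{'time': 0.0, 'q': array([ 1.17719495e+00,  4.87538919e-02,  9.75606450e-02,  1.62201599e+00,
       -1.85251413e-06,  1.44300240e+00]), 'qvel': array([-8.79319726e-04, -9.59684487e-04,  8.81626368e-04, -1.25077613e-05,
       -8.89152682e-04,  6.64399138e-04]), 'tau': array([-5.38885488e-04, -3.38783276e+01,  3.20015073e+01,  2.02864077e-02,
       -2.04257540e-04, -1.30152904e-05]), 'tool_pos': array([0.13767727, 0.50597262, 0.23009691]), 'ee_rot': array([ 1.32512714e-01,  9.91180571e-01, -1.16592964e-03, -3.10074888e-04]), 'wrist_force': array([ 0.14556203,  0.18263775, -0.26594773]), 'torque': array([-0.00471994,  0.03212636, -0.03166551]), 'finger_gap': 0.998558665378711}
scene {'fx': 431.5866237725846, 'fy': 431.5866237725846, 'cx': 280.5902651791343, 'cy': 208.3753456763335, 'extrinsics': array([[ 0.74883858,  0.66265513,  0.0113556 , -0.48539139],
       [ 0.46806452, -0.51665431, -0.71692673, -0.18448059],
       [-0.46920825,  0.54217755, -0.69705604,  1.33331511],
       [ 0.        ,  0.        ,  0.        ,  1.        ]])}
top {'fx': 448.30267610396186, 'fy': 448.30267610396186, 'cx': 279.3551568988254, 'cy': 205.94207371283713, 'extrinsics': array([[-0.02463462, -0.99968815,  0.00409189,  0.05963275],
       [-0.98505752,  0.02357578, -0.17060438,  0.60642457],
       [ 0.17045471, -0.00823352, -0.98533111,  1.18657357],
       [ 0.        ,  0.        ,  0.        ,  1.        ]])}
wrist {'fx': 325.19226210127806, 'fy': 325.19226210127806, 'cx': 276.3119035771342, 'cy': 215.5895173817688, 'mount': array([[-7.63282171e-04, -9.52084569e-01, -3.05833926e-01,
         7.89249607e-02],
       [ 9.99999679e-01, -8.00735178e-04, -2.98959439e-06,
        -5.44044681e-04],
       [-2.42045637e-04, -3.05833830e-01,  9.52084875e-01,
        -1.41198346e-01],
       [ 0.00000000e+00,  0.00000000e+00,  0.00000000e+00,
         1.00000000e+00]])}
```

View pics/scene0.png

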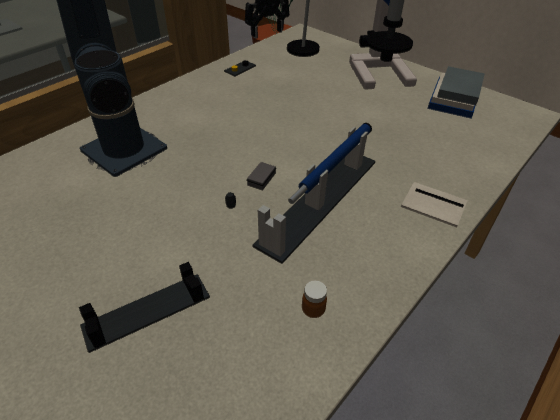

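View pics/top0.png

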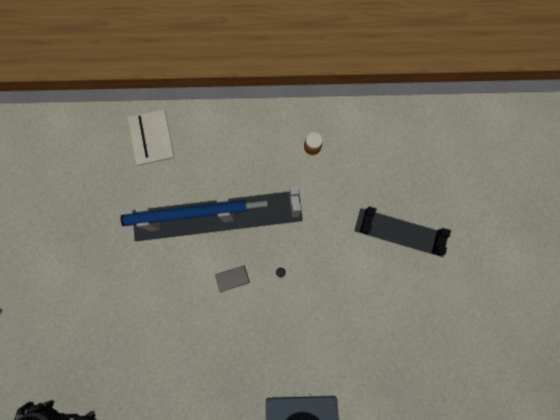

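View pics/wrist0.png

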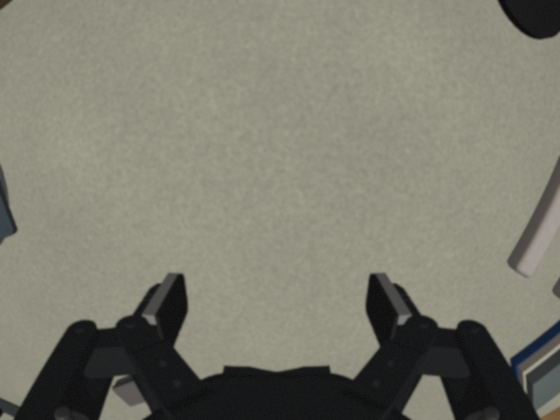

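```bash
cat > h.py <<'E'
import numpy as np, cv2
from cell import bot
from scipy.spatial.transform import Rotation as R
def ray(name,u,v,pose=None):
    c=bot.calibration(name)
    if name!="wrist":
        E=c["extrinsics"]; d=np.array([(u-c["cx"])/c["fx"],(v-c["cy"])/c["fy"],1])
        Rm=E[:3,:3]; return -Rm.T@E[:3,3], Rm.T@d/np.linalg.norm(d)
    x,y=u-c["cx"],v-c["cy"]; r=np.hypot(x,y); th=r/c["fx"]
    d=np.array([np.sin(th)*x/max(r,1e-9),np.sin(th)*y/max(r,1e-9),np.cos(th)])
    p,q=pose; Rt=R.from_quat(q).as_matrix(); M=c["mount"]
    return Rt@M[:3,3]+p, Rt@M[:3,:3]@d
def plane(rd,z):
    o,d=rd; return o+d*(z-o[2])/d[2]
def tri(*rs):
    A=np.zeros((3,3));b=np.zeros(3)
    for o,d in rs:
        P=np.eye(3)-np.outer(d,d);A+=P;b+=P@o
    x=np.linalg.solve(A,b); return x,[np.linalg.norm((np.eye(3)-np.outer(d,d))@(x-o)) for o,d in rs]
def proj(name,X):
    c=bot.calibration(name);p=c["extrinsics"]@np.r_[X,1];return p[0]/p[2]*c["fx"]+c["cx"],p[1]/p[2]*c["fy"]+c["cy"]
E
python3 - <<'E'
import cv2
t=cv2.imread('pics/top0.png');s=cv2.imread('pics/scene0.png')
def crop(im,x,y,w,h,k,n):
    cv2.imwrite(n,cv2.convertScaleAbs(cv2.resize(im[y:y+h,x:x+w],None,fx=k,fy=k,interpolation=cv2.INTER_CUBIC),alpha=1.8))
crop(t,110,180,200,70,4,'pics/c1.png')
crop(t,340,190,120,80,6,'pics/c2.png')
crop(s,240,110,150,150,4,'pics/c3.png')
crop(s,70,250,150,110,5,'pics/c4.png')
E
```

```text
(no output)
```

View pics/c1.png

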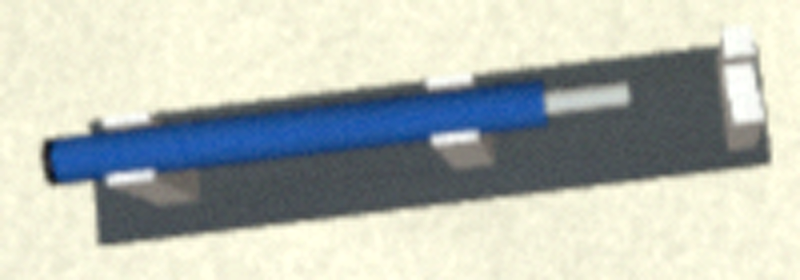

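View pics/c2.png

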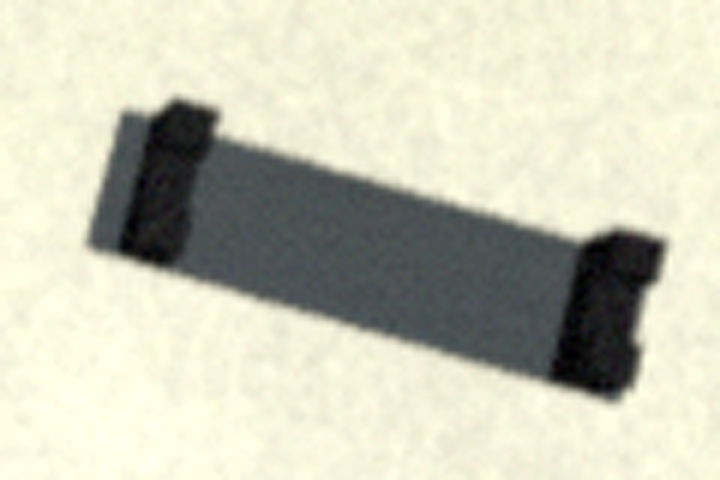

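View pics/c3.png

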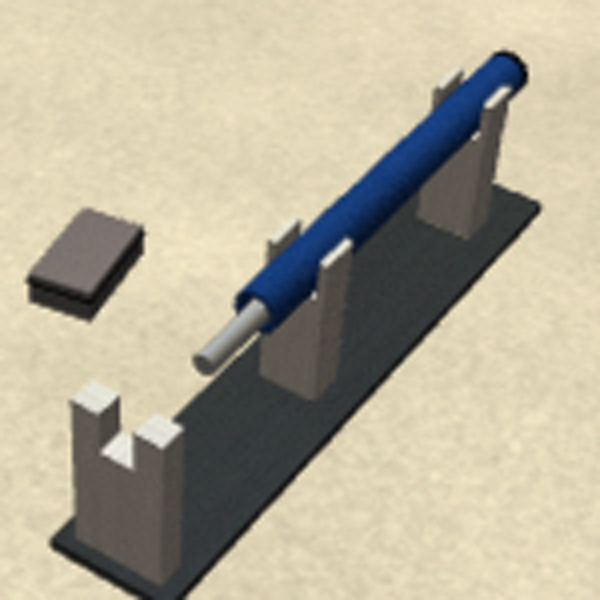

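View pics/c4.png

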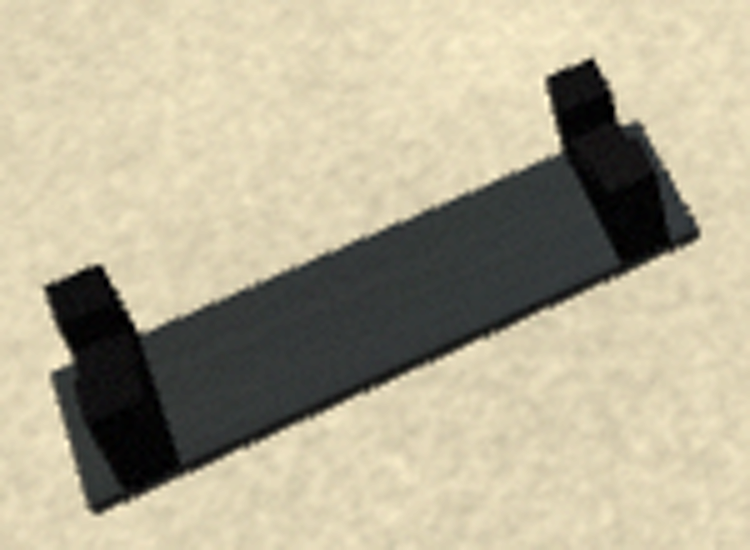

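Run:
```python
from h import *
T=lambda x,y:ray("top",110+(x-0.)/4,180+y/4)
S=lambda x,y:ray("scene",240+x/4,110+y/4)
np.set_printoptions(precision=4,suppress=True)
print("tip",tri(T(629,95),S(205,362)), plane(T(629,95),.1075),plane(S(205,362),.1075))
print("mouth",plane(T(545,105),.11),"far",plane(T(50,161),.11))
print("plate top",[plane(T(*p),.01)[:2] for p in [(100,243),(770,162)]],[plane(S(*p),.01)[:2] for p in [(540,207),(180,600),(52,543)]])
print("fork top", [plane(T(*p),.1275)[:2] for p in [(724,28),(752,28),(734,122),(762,120)]],[plane(S(*p),.1275)[:2] for p in [(70,400),(97,382),(183,430),(160,448)]])
T=lambda x,y:ray("top",340+x/6,190+y/6)
S=lambda x,y:ray("scene",70+x/5,250+y/5)
print("rack plate z8 top",[plane(T(*p),.008)[:2] for p in [(124,108),(90,246)]],"scene",[plane(S(*p),.008)[:2] for p in [(52,373),(95,512),(697,237),(638,122)]])
print("blk top corners T",[plane(T(*p),.06)[:2] for p in [(180,98),(218,107),(622,229),(666,239)]],"S",[plane(S(*p),.06)[:2] for p in [(46,289),(100,266),(548,77),(593,60)]])
print("blk tri",tri(T(180,98),S(593,60)))
# bystanders
print("jar",plane(ray("top",314,139),.07),"obj",plane(ray("top",281,272),.042),"box",plane(ray("top",232,279),.028))
```

```text
tip (array([0.6067, 0.0791, 0.1071]), [np.float64(0.0026411762768882275), np.float64(0.002641176276888146)]) [0.6047 0.0771 0.1075] [0.6085 0.0809 0.1075]
mouth [0.5989 0.1324 0.11  ] far [0.5695 0.4561 0.11  ]
plate top [array([0.5252, 0.4534]), array([ 0.5714, -0.0202])] [array([0.6182, 0.4577]), array([ 0.6647, -0.0032]), array([ 0.5783, -0.0219])]
fork top [array([0.6441, 0.0139]), array([ 0.6437, -0.0044]), array([0.5818, 0.0092]), array([ 0.5827, -0.0089])] [array([ 0.5862, -0.01  ]), array([0.5874, 0.0108]), array([0.6484, 0.0147]), array([ 0.6482, -0.0041])]
rack plate z8 top [array([ 0.6038, -0.188 ]), array([ 0.538 , -0.1682])] scene [array([ 0.4626, -0.4116]), array([ 0.5306, -0.4327]), array([ 0.6098, -0.1904]), array([ 0.5434, -0.1668])]
blk top corners T [array([ 0.5993, -0.2039]), array([ 0.5947, -0.2211]), array([ 0.5341, -0.4012]), array([ 0.5291, -0.4208])] S [array([ 0.4669, -0.399 ]), array([ 0.4732, -0.379 ]), array([ 0.5308, -0.1985]), array([ 0.538 , -0.1794])]
blk tri (array([ 0.585, -0.198,  0.118]), [np.float64(0.00792374632490573), np.float64(0.007923746324905665)])
jar [ 0.7921 -0.0564  0.07  ] obj [0.4273 0.0448 0.042 ] box [0.412  0.1793 0.028 ]
```

Emit:
servo_tool:
  increments:
    - [[0,0,1,0,0,0,-1],[0,0,1,0,0,0,-1],[0,0,1,0,0,0,-1],[0,0,1,0,0,0,-1],[0,0,1,0,0,0,-1],[0,0,1,0,0,0,-1],[0,0,1,0,0,0,-1],[0,0,1,0,0,0,-1],[0,0,1,0,0,0,-1],[0,0,1,0,0,0,-1]]

```text
time: 0.98
tool_pos: [0.1366, 0.5035, 0.2248]
ee_rot: [0.63, 0.777, -0.006, 0.002]
wrist_force: [-0.3, -0.1, 0.1]
finger_gap: 1.001
```

```bash
cat >> h.py <<'E'
def togo(target,yaw):
    """yaw = desired world angle (deg) of tool y; tool down. prints turn units & shift units in current tool axes"""
    s=bot.state(); Rt=R.from_quat(s["ee_rot"]).as_matrix()
    c,sn=np.cos(np.radians(yaw)),np.sin(np.radians(yaw))
    Y=np.array([c,sn,0]);Z=np.array([0,0,-1.]);X=np.cross(Y,Z)
    Rd=np.stack([X,Y,Z],1)
    rv=np.degrees(R.from_matrix(Rt.T@Rd).as_rotvec())/6
    d=np.array(target)-s["tool_pos"]
    print("t",round(s["time"],2),"pos",s["tool_pos"].round(4),"yaw",np.degrees(np.arctan2(Rt[1,1],Rt[0,1])).round(2),"tilt",Rt[2,:2].round(4),"gap",round(s["finger_gap"],3),"F",s["wrist_force"].round(1),"M",s["torque"].round(2))
    print("turn units",rv.round(2),"shift units now",(Rt.T@d/.02).round(2),"after turn",(Rd.T@d/.02).round(2))
E
python3 -c "
from h import *
togo([0.60,0.11,0.2],5.4)"
```

```text
t 0.98 pos [0.1366 0.5035 0.2248] yaw 11.9 tilt [-0.0104 -0.0072] gap 1.001 F [-0.3 -0.1  0.1] M [ 0.03  0.01 -0.02]
turn units [-0.06  0.1   1.08] shift units now [-24.02  18.62   1.36] after turn [-21.77  21.21   1.24]
```

Emit:
servo_tool:
  increments:
    - [[0,0.1,1,-1,0.9,0,-1],[0,0,0,-1,0.97,0,-1],[0,0,0,-1,0.97,0,-1],[0,0,0,-1,0.97,0,-1],[0,0,0,-1,0.97,0,-1],[0,0,0,-1,0.97,0,-1],[0,0,0,-1,0.97,0,-1],[0,0,0,-1,0.97,0,-1],[0,0,0,-1,0.97,0,-1],[0,0,0,-1,0.97,0,-1]]

```text
time: 1.82
tool_pos: [0.3523, 0.3199, 0.2181]
ee_rot: [0.669, 0.744, -0.006, -0.003]
wrist_force: [1.1, 0.5, 0.4]
finger_gap: 0.998
```

```bash
python3 -c "
from h import *
togo([0.60,0.11,0.2],5.4)"
```

```text
t 1.82 pos [0.3523 0.3199 0.2181] yaw 6.08 tilt [-0.0036 -0.0137] gap 0.998 F [1.1 0.5 0.4] M [ 0.01 -0.07 -0.  ]
turn units [-0.13  0.04  0.11] shift units now [-11.75  11.22   0.8 ] after turn [-11.62  11.34   0.91]
```

Emit:
servo_tool:
  increments:
    - [[-0.1,0,0.1,-1,1,0,-1],[0,0,0,-1,0.97,0,-1],[0,0,0,-1,0.97,0,-1],[0,0,0,-1,0.97,0,-1],[0,0,0,-1,0.97,0,-1],[0,0,0,-1,0.97,0,-1],[0,0,0,-1,0.97,0,-1],[0,0,0,-1,0.97,0,-1],[0,0,0,-1,0.97,0,-1],[0,0,0,-1,1,0,-1]]

```text
time: 2.65
tool_pos: [0.5728, 0.1276, 0.213]
ee_rot: [0.673, 0.739, -0.005, -0.002]
wrist_force: [0.2, 0.3, 0.2]
finger_gap: 1.004
```

```bash
python3 -c "
from h import *
togo([0.60,0.11,0.2],5.4)
s=bot.state(); im=bot.get_image('wrist'); cv2.imwrite('pics/w1.png',im[:,:,::-1]); np.save('w1.npy',np.r_[s['tool_pos'],s['ee_rot']])"
```

```text
t 2.65 pos [0.5728 0.1276 0.213 ] yaw 5.37 tilt [-0.0043 -0.01  ] gap 1.004 F [0.2 0.3 0.2] M [ 0.06  0.03 -0.  ]
turn units [-0.1   0.04 -0.  ] shift units now [-1.    1.28  0.64] after turn [-1.    1.27  0.65]
```

View pics/w1.png

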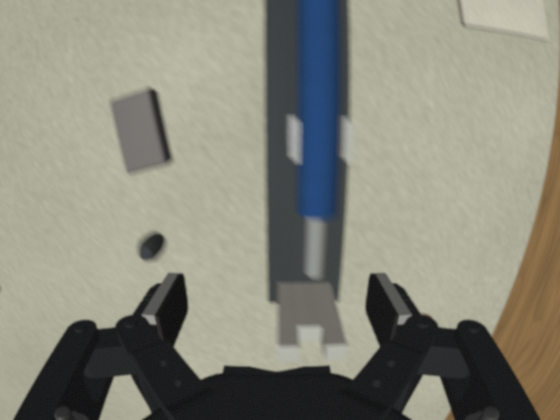

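Emit:
servo_tool:
  increments:
    - [[-0.1,0.04,0,0,0.65,0,-1],[0,0,0,0,0.6,0,-1],[0,0,0,0,0,0,-1],[0,0,0,0,0,0,-1]]

```text
time: 3.03
tool_pos: [0.6035, 0.122, 0.2077]
ee_rot: [0.677, 0.736, -0.002, 0.001]
wrist_force: [-0.7, 0.5, 0.4]
finger_gap: 1.003
```

```bash
python3 -c "
from h import *
togo([0.60,0.11,0.2],5.4)
s=bot.state(); im=bot.get_image('wrist'); cv2.imwrite('pics/w2.png',im[:,:,::-1]); np.save('w2.npy',np.r_[s['tool_pos'],s['ee_rot']])
for n in (1,2):
    a=cv2.imread(f'pics/w{n}.png')[180:380,240:380]
    cv2.imwrite(f'pics/w{n}c.png',cv2.convertScaleAbs(cv2.resize(a,None,fx=3,fy=3,interpolation=cv2.INTER_CUBIC),alpha=1.5))
"
```

```text
t 3.03 pos [0.6035 0.122  0.2077] yaw 4.76 tilt [-0.0044 -0.0025] gap 1.003 F [-0.7  0.5  0.4] M [ 0.02 -0.02  0.01]
turn units [-0.02  0.04 -0.11] shift units now [-0.58 -0.22  0.39] after turn [-0.58 -0.23  0.39]
```

View pics/w2c.png

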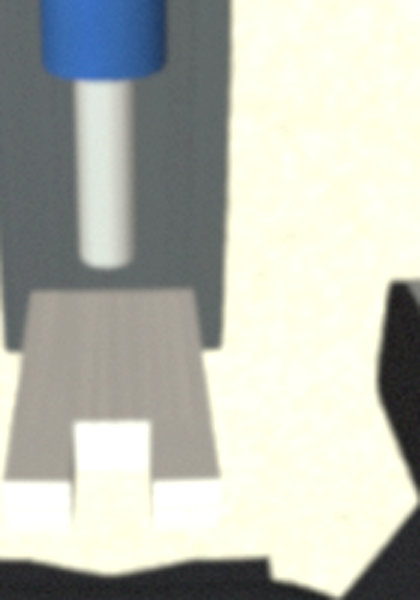

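View pics/w1c.png

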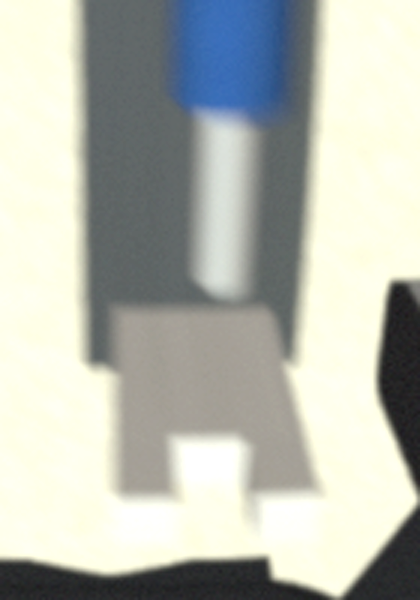

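Run:
```python
from h import *
np.set_printoptions(precision=4,suppress=True)
def W(n,x,y):
    p=np.load(f'w{n}.npy'); return ray("wrist",240+x/3,180+y/3,(p[:3],p[3:]))
print("tip tri w2/top",tri(W(2,106,268),ray("top",267.25,203.75)), "w2/scene",tri(W(2,106,268),ray("scene",291.2,200.5)),"w1w2",tri(W(1,223,299),W(2,106,268)))
print("rod tip",plane(W(2,106,268),.1155),"tipctr",plane(W(2,106,255),.1125), "rod at mouth",plane(W(2,103.5,82),.1125))
print("tube at mouth",plane(W(2,104.5,78),.11))
print("fork notch floor corners",[plane(W(2,*p),.0975) for p in [(74,422),(150,422),(78,470),(150,470)]])
print("fork top corners",[plane(W(2,*p),.1275) for p in [(5,481),(218,481),(70,482),(153,482)]])
print("plate corners",[plane(W(2,*p),.01) for p in [(5,348),(219,347)]])
```

```text
tip tri w2/top (array([0.6048, 0.0769, 0.1107]), [np.float64(0.0006359237151128626), np.float64(0.0006359237151128207)]) w2/scene (array([0.6076, 0.0779, 0.1102]), [np.float64(0.0025631298041421846), np.float64(0.0025631298041424427)]) w1w2 (array([0.6041, 0.0895, 0.1385]), [np.float64(0.0014977363384272356), np.float64(0.0014977363384272749)])
rod tip [0.6052 0.0792 0.1155] tipctr [0.605  0.0816 0.1125] rod at mouth [0.6004 0.1301 0.1125]
tube at mouth [0.6006 0.1304 0.11  ]
fork notch floor corners [array([0.6003, 0.0137, 0.0975]), array([0.6242, 0.0157, 0.0975]), array([ 0.6029, -0.006 ,  0.0975]), array([ 0.6262, -0.0041,  0.0975])]
fork top corners [array([0.5813, 0.0122, 0.1275]), array([0.6429, 0.0173, 0.1275]), array([0.6001, 0.0138, 0.1275]), array([0.6241, 0.0158, 0.1275])]
plate corners [array([ 0.5711, -0.0163,  0.01  ]), array([ 0.658 , -0.0086,  0.01  ])]
```

```bash
python3 -c "
from h import *
togo([0.6038,0.0945,0.087],5.4)"
```

```text
t 3.08 pos [0.6033 0.1221 0.2075] yaw 4.77 tilt [-0.0045 -0.0027] gap 1.002 F [-0.7 -0.5 -0.8] M [-0.06  0.    0.01]
turn units [-0.03  0.04 -0.11] shift units now [-1.35 -0.07  6.03] after turn [-1.37 -0.1   6.03]
```

Emit:
servo_tool:
  increments:
    - [[0,0.04,-0.1,-0.7,-0.05,0.5,-1],[0,0,0,-0.6,-0.05,1,-1],[0,0,0,0,0,1,-1],[0,0,0,0,0,1,-1],[0,0,0,0,0,1,-1],[0,0,0,0,0,0.5,-1],[0,0,0,0,0,0.2,-1],[0,0,0,0,0,0,-1]]

```text
time: 3.75
tool_pos: [0.5985, 0.0987, 0.1029]
ee_rot: [0.671, 0.742, -0.0, -0.0]
wrist_force: [0.6, 0.4, -0.2]
finger_gap: 0.998
```

```bash
python3 -c "
from h import *
togo([0.6038,0.0945,0.087],5.4)"
```

```text
t 3.75 pos [0.5985 0.0987 0.1029] yaw 5.75 tilt [ 0.0004 -0.0009] gap 0.998 F [ 0.6  0.4 -0.2] M [0.   0.02 0.03]
turn units [-0.01 -0.    0.06] shift units now [-0.24  0.24  0.8 ] after turn [-0.23  0.25  0.8 ]
```

Emit:
servo_tool:
  increments:
    - [[0,0,0.06,-0.2,0.2,0.4,-1],[0,0,0,0,0.05,0.4,-1],[0,0,0,0,0,0,-1],[0,0,0,0,0,0,-1]]

```text
time: 4.08
tool_pos: [0.6062, 0.0957, 0.0892]
ee_rot: [0.673, 0.74, 0.002, 0.002]
wrist_force: [0.1, -0.5, 0.4]
finger_gap: 1.001
```

```bash
python3 -c "
from h import *
togo([0.6038,0.0945,0.087],5.4)
im=bot.get_image('wrist'); cv2.imwrite('pics/w3.png',im[:,:,::-1])"
```

```text
t 4.08 pos [0.6062 0.0957 0.0892] yaw 5.42 tilt [0.0001 0.0048] gap 1.001 F [ 0.1 -0.5  0.4] M [-0.01 -0.02  0.02]
turn units [ 0.05 -0.    0.  ] shift units now [-0.05 -0.12  0.11] after turn [-0.05 -0.12  0.11]
```

View pics/w3.png

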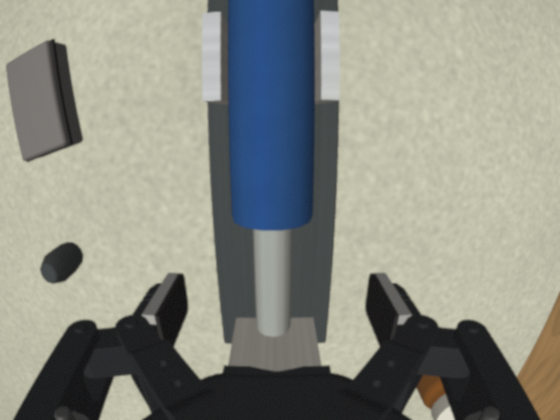

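Emit:
servo_tool:
  increments:
    - [[0.05,0,0,-0.05,-0.12,0.1,-1],[0,0,0,0,0,0,-1],[0,0,0,0,0,0,-1]]

```text
time: 4.38
tool_pos: [0.6047, 0.0944, 0.0886]
ee_rot: [0.673, 0.74, 0.001, 0.0]
wrist_force: [-0.0, 0.0, 0.4]
finger_gap: 1.002
```

```bash
python3 -c "
from h import *
togo([0.6038,0.0945,0.087],5.4)"
```

```text
t 4.38 pos [0.6047 0.0944 0.0886] yaw 5.42 tilt [0.     0.0014] gap 1.002 F [-0.   0.   0.4] M [ 0.01 -0.    0.06]
turn units [ 0.01 -0.    0.  ] shift units now [ 0.01 -0.05  0.08] after turn [ 0.01 -0.05  0.08]
```

Emit:
servo_tool:
  increments:
    - [[0,0,0,0,0,0,1],[0,0,0,0,0,0,1],[0,0,0,0,0,0,1],[0,0,0,0,0,0,1],[0,0,0,0,0,0,1],[0,0,0,0,0,0,1],[0,0,0,0,0,0,1],[0,0,0,0,0,0,1]]

```text
time: 5.05
tool_pos: [0.6053, 0.0944, 0.0899]
ee_rot: [0.673, 0.74, 0.001, 0.001]
wrist_force: [0.2, 0.3, 0.3]
finger_gap: 0.162
```

```bash
python3 -c "
from h import *
togo([0.6038,0.0945,0.087],5.4)
im=bot.get_image('wrist'); cv2.imwrite('pics/w4.png',im[:,:,::-1])"
```

```text
t 5.05 pos [0.6053 0.0944 0.0899] yaw 5.43 tilt [-0.0001  0.0032] gap 0.162 F [0.2 0.3 0.3] M [-0.04 -0.02  0.02]
turn units [0.03 0.   0.01] shift units now [ 0.01 -0.07  0.14] after turn [ 0.01 -0.07  0.14]
```

View pics/w4.png

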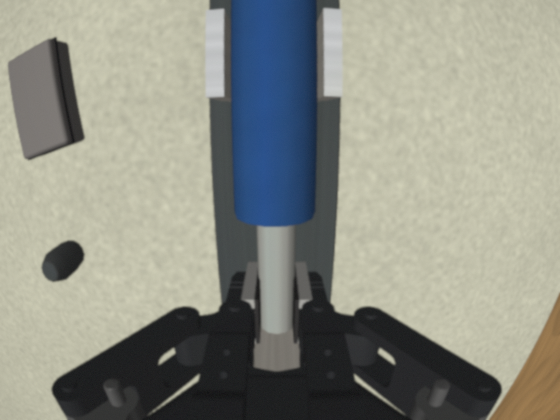

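Emit:
servo_tool:
  increments:
    - [[0,0,0,0,0,0,1],[0,0,0,-0.3,0,0.03,1],[0,0,0,-0.4,0,0.03,1]]

```text
time: 5.35
tool_pos: [0.6071, 0.0829, 0.0897]
ee_rot: [0.672, 0.741, 0.003, 0.0]
wrist_force: [0.4, 2.1, 1.6]
finger_gap: 0.164
```

```bash
python3 -c "
from h import *
togo([0.6097,0.036,0.0888],5.4)"
```

```text
t 5.35 pos [0.6071 0.0829 0.0897] yaw 5.61 tilt [0.0042 0.0053] gap 0.164 F [0.4 2.1 1.6] M [0.46 0.08 0.  ]
turn units [ 0.05 -0.04  0.04] shift units now [-2.35 -0.1   0.04] after turn [-2.35 -0.09  0.05]
```

Emit:
servo_tool:
  increments:
    - [[0.05,-0.04,0,-0.5,-0.05,0,1],[0,0,0,-0.5,-0.03,0,1],[0,0,0,-0.5,0,0,1],[0,0,0,-0.5,0,0,1],[0,0,0,-0.2,0,0,1],[0,0,0,0,0,0,1]]

```text
time: 5.85
tool_pos: [0.6101, 0.0316, 0.0895]
ee_rot: [0.673, 0.74, -0.0, -0.0]
wrist_force: [0.3, 1.8, 1.4]
finger_gap: 0.169
```

```bash
python3 -c "
from h import *
togo([0.6097,0.036,0.0888],5.4)
im=bot.get_image('wrist'); cv2.imwrite('pics/w5.png',im[:,:,::-1])"
```

```text
t 5.85 pos [0.6101 0.0316 0.0895] yaw 5.42 tilt [-0.0005 -0.0006] gap 0.169 F [0.3 1.8 1.4] M [ 0.46  0.04 -0.  ]
turn units [-0.01  0.    0.  ] shift units now [ 0.22 -0.    0.04] after turn [ 0.22 -0.    0.04]
```

View pics/w5.png

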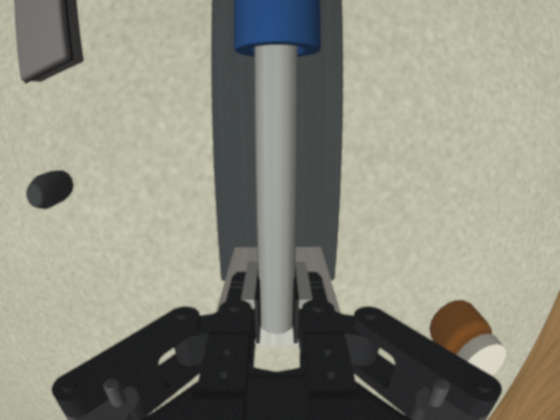

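Emit:
servo_tool:
  increments:
    - [[0,0,0,0,0,0,0],[0,0,0,0,0,0,0],[0,0,0,0,0,0,0],[0,0,0,0.5,0,0,0],[0,0,0,0.8,0,0,0],[0,0,0,0.8,0,0,0],[0,0,0,0.8,0,0,0],[0,0,0,0.6,0,0,0],[0,0,0,0.3,0,0,0],[0,0,0,0,0,0,0]]

```text
time: 6.73
tool_pos: [0.6008, 0.1131, 0.0872]
ee_rot: [0.673, 0.74, -0.003, 0.0]
wrist_force: [0.2, -0.3, -0.6]
finger_gap: 0.502
```

```bash
python3 -c "
from h import *
togo([0.603,0.112,0.0885],5.4)
im=bot.get_image('wrist'); cv2.imwrite('pics/w6.png',im[:,:,::-1])"
```

```text
t 6.73 pos [0.6008 0.1131 0.0872] yaw 5.47 tilt [-0.0038 -0.0042] gap 0.502 F [ 0.2 -0.3 -0.6] M [-0.03  0.02 -0.01]
turn units [-0.04  0.04  0.01] shift units now [-0.06  0.1  -0.07] after turn [-0.06  0.1  -0.07]
```

View pics/w6.png

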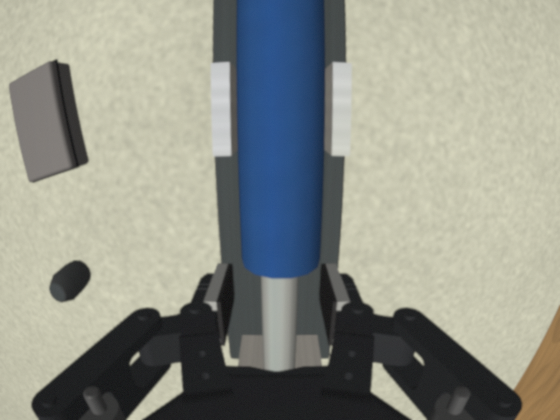

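Emit:
servo_tool:
  increments:
    - [[-0.04,0.04,0,-0.1,0.1,-0.07,0],[0,0,0,0,0,0,0],[0,0,0,0,0,0,1],[0,0,0,0,0,0,1],[0,0,0,0,0,0,1],[0,0,0,0,0,0,1],[0,0,0,0,0,0,1]]

```text
time: 7.37
tool_pos: [0.6036, 0.1081, 0.0889]
ee_rot: [0.674, 0.739, 0.0, -0.0]
wrist_force: [-0.2, 1.6, -0.4]
finger_gap: 0.162
```

```bash
python3 -c "
from h import *
togo([0.6099,0.032,0.0885],5.4)"
```

```text
t 7.37 pos [0.6036 0.1081 0.0889] yaw 5.25 tilt [0.001  0.0002] gap 0.162 F [-0.2  1.6 -0.4] M [0.23 0.03 0.03]
turn units [ 0.   -0.01 -0.03] shift units now [-3.82 -0.03  0.01] after turn [-3.82 -0.05  0.02]
```

Emit:
servo_tool:
  increments:
    - [[0,0,0,-0.4,0,0,1],[0,0,0,-0.5,0,0,1],[0,0,0,-0.5,0,0,1],[0,0,0,-0.5,0,0,1],[0,0,0,-0.5,0,0,1],[0,0,0,-0.4,0,0,1],[0,0,0,-0.3,0,0,1],[0,0,0,0,0,0,1]]

```text
time: 8.03
tool_pos: [0.6097, 0.0384, 0.0882]
ee_rot: [0.675, 0.738, 0.0, -0.0]
wrist_force: [-0.1, 0.7, -1.5]
finger_gap: 0.162
```

```bash
python3 -c "
from h import *
togo([0.6099,0.032,0.0885],5.4)"
```

```text
t 8.03 pos [0.6097 0.0384 0.0882] yaw 5.14 tilt [ 0.0009 -0.0004] gap 0.162 F [-0.1  0.7 -1.5] M [ 0.25  0.09 -0.01]
turn units [-0.   -0.01 -0.04] shift units now [-0.32 -0.02 -0.02] after turn [-0.32 -0.02 -0.02]
```

Emit:
servo_tool:
  increments:
    - [[0,0,0,-0.28,0,0,1],[0,0,0,0,0,0,1],[0,0,0,0,0,0,-0.2],[0,0,0,0,0,0,-0.2],[0,0,0,0,0,0,-0.2],[0,0,0,0,0,-0.6,-0.2],[0,0,0,0,0,-1,-0.2],[0,0,0,0,0,-1,-0.2],[0,0,0,0,0,-0.6,-0.2]]

```text
time: 8.78
tool_pos: [0.607, 0.0322, 0.1517]
ee_rot: [0.674, 0.738, -0.004, -0.003]
wrist_force: [0.2, -1.1, 1.1]
finger_gap: 0.599
```

```bash
python3 -c "
from h import *
togo([0.6155,-0.03,0.15],5.4)"
```

```text
t 8.78 pos [0.607  0.0322 0.1517] yaw 5.18 tilt [ 0.     -0.0097] gap 0.599 F [ 0.2 -1.1  1.1] M [ 0.04 -0.02  0.02]
turn units [-0.09 -0.   -0.04] shift units now [-3.14  0.14  0.08] after turn [-3.14  0.13  0.08]
```

Emit:
servo_tool:
  increments:
    - [[-0.09,0,-0.04,-0.6,0.1,-0.1,-0.2],[0,0,0,-0.8,0,0,-0.2],[0,0,0,-0.8,0,0,-0.2],[0,0,0,-0.5,0,0,-0.2],[0,0,0,-0.1,0,0,-0.2],[0,0,0,0,0,0,-0.2]]

```text
time: 9.28
tool_pos: [0.6191, -0.0269, 0.1626]
ee_rot: [0.671, 0.741, 0.004, 0.007]
wrist_force: [0.1, -0.2, 0.5]
finger_gap: 0.598
```

```bash
python3 -c "
from h import *
togo([0.6155,-0.03,0.0885],5.4)
s=bot.state();im=bot.get_image('wrist'); cv2.imwrite('pics/w7.png',im[:,:,::-1]);np.save('w7.npy',np.r_[s['tool_pos'],s['ee_rot']])
im=bot.get_image('top'); cv2.imwrite('pics/top7.png',im[:,:,::-1])"
```

```text
t 9.28 pos [ 0.6191 -0.0269  0.1626] yaw 5.69 tilt [-0.0041  0.0149] gap 0.598 F [ 0.1 -0.2  0.5] M [0.02 0.03 0.01]
turn units [0.14 0.04 0.05] shift units now [-0.12 -0.25  3.7 ] after turn [-0.14 -0.19  3.7 ]
```

View pics/w7.png

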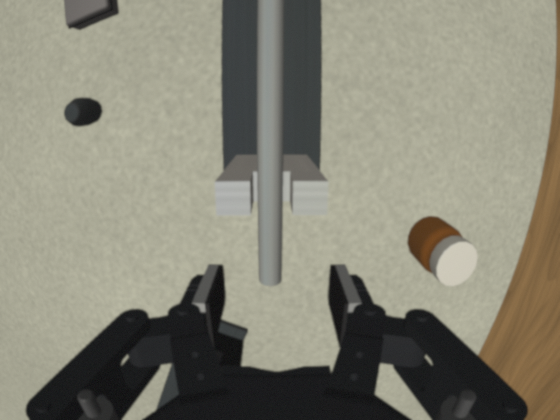

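View pics/top7.png

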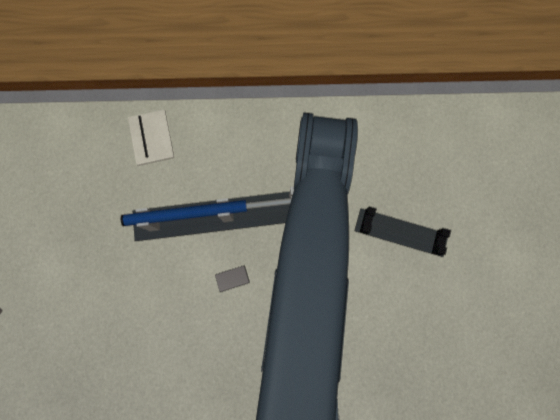

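Run:
```python
from h import *
p=np.load('w7.npy')
W=lambda x,y,z:plane(ray("wrist",x,y,(p[:3],p[3:])),z).round(4)
print(W(270,284,.1155),W(270,200,.1155),W(217,214,.1275),W(327,213,.1275))
```

```text
[ 0.6178 -0.0574  0.1155] [ 6.125e-01 -1.000e-04  1.155e-01] [ 0.5828 -0.0079  0.1275] [ 0.6455 -0.0014  0.1275]
```

Emit:
servo_tool:
  increments:
    - [[0.14,0.04,0.05,-0.15,-0.2,0.3,-0.2],[0,0,0,0,0,0.8,-0.2],[0,0,0,0,0,0.9,-0.2],[0,0,0,0,0,0.7,-0.2],[0,0,0,0,0,0.4,-0.2],[0,0,0,0,0,0.2,-0.2],[0,0,0,0,0,0,-0.2]]

```text
time: 9.97
tool_pos: [0.6129, -0.0261, 0.0909]
ee_rot: [0.671, 0.741, -0.001, -0.003]
wrist_force: [-0.5, -0.0, -1.0]
finger_gap: 0.601
```

```bash
python3 -c "
from h import *
togo([0.6153,-0.03,0.0885],5.4)
"
```

```text
t 9.97 pos [ 0.6129 -0.0261  0.0909] yaw 5.67 tilt [ 0.0033 -0.0068] gap 0.601 F [-0.5 -0.  -1. ] M [ 0.   -0.04  0.02]
turn units [-0.06 -0.03  0.04] shift units now [-0.21  0.1   0.12] after turn [-0.21  0.1   0.12]
```

Now align and grip, then pull.

Emit:
servo_tool:
  increments:
    - [[-0.06,-0.03,0.04,-0.21,0.1,0.12,-0.2],[0,0,0,0,0,0,-0.2],[0,0,0,0,0,0,1],[0,0,0,0,0,0,1],[0,0,0,0,0,0,1],[0,0,0,0,0,0,1],[0,0,0,0,0,0,1],[0,0,0,0,0,0,1]]

```text
time: 10.63
tool_pos: [0.6169, -0.0303, 0.0916]
ee_rot: [0.673, 0.74, 0.001, 0.002]
wrist_force: [-0.5, -0.1, -1.0]
finger_gap: 0.168
```

```bash
python3 -c "
from h import *
togo([0.6153+.0087,-0.03-.093,0.0885],5.4)
s=bot.state();im=bot.get_image('wrist'); cv2.imwrite('pics/w8.png',im[:,:,::-1]);np.save('w8.npy',np.r_[s['tool_pos'],s['ee_rot']])
"
```

```text
t 10.63 pos [ 0.6169 -0.0303  0.0916] yaw 5.47 tilt [-0.0011  0.0037] gap 0.168 F [-0.5 -0.1 -1. ] M [-0.04  0.01  0.07]
turn units [0.04 0.01 0.01] shift units now [-4.65 -0.09  0.16] after turn [-4.65 -0.08  0.15]
```

View pics/w8.png

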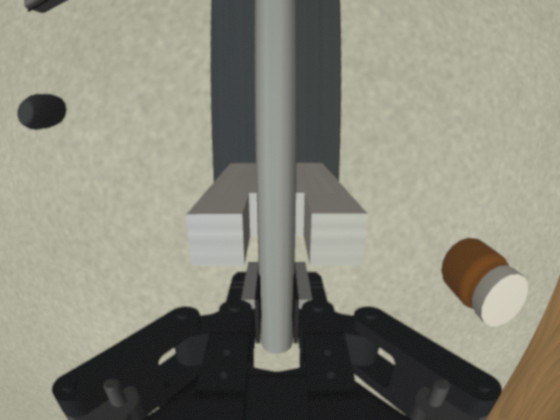

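Emit:
servo_tool:
  increments:
    - [[0.04,0,0,-0.4,-0.04,0,1],[0,0,0,-0.6,0,0,1],[0,0,0,-0.6,0,0,1],[0,0,0,-0.6,0,0,1],[0,0,0,-0.6,0,0,1],[0,0,0,-0.6,0,0,1],[0,0,0,-0.4,0,0,1],[0,0,0,0,0,0,1]]

```text
time: 11.35
tool_pos: [0.6238, -0.1157, 0.0904]
ee_rot: [0.673, 0.739, -0.001, 0.0]
wrist_force: [0.3, 0.6, -1.6]
finger_gap: 0.165
```

```bash
python3 -c "
from h import *
togo([0.6153+.0092,-0.03-.1,0.091],5.4)
"
```

```text
t 11.35 pos [ 0.6238 -0.1157  0.0904] yaw 5.33 tilt [-0.0015 -0.0015] gap 0.165 F [ 0.3  0.6 -1.6] M [0.07 0.05 0.04]
turn units [-0.01  0.01 -0.01] shift units now [-0.71 -0.03 -0.03] after turn [-0.71 -0.03 -0.03]
```

Emit:
servo_tool:
  increments:
    - [[0,0,0,-0.4,-0.02,0,1],[0,0,0,-0.45,0,0,1],[0,0,0,0,0,0,1],[0,0,0,0,0,0,1]]

```text
time: 11.68
tool_pos: [0.6247, -0.1355, 0.0899]
ee_rot: [0.674, 0.739, -0.001, -0.0]
wrist_force: [-0.5, 1.9, -1.6]
finger_gap: 0.162
```

```bash
python3 -c "
from h import *
togo([0.6153,-0.030,0.091],5.4)
s=bot.state();im=bot.get_image('wrist'); cv2.imwrite('pics/w9.png',im[:,:,::-1]);np.save('w9.npy',np.r_[s['tool_pos'],s['ee_rot']])
im=bot.get_image('scene'); cv2.imwrite('pics/s9.png',im[:,:,::-1])
"
```

```text
t 11.68 pos [ 0.6247 -0.1355  0.0899] yaw 5.25 tilt [-0.0008 -0.0023] gap 0.162 F [-0.5  1.9 -1.6] M [ 0.11  0.07 -0.03]
turn units [-0.02  0.01 -0.03] shift units now [ 5.3   0.01 -0.06] after turn [ 5.3   0.03 -0.05]
```

View pics/s9.png

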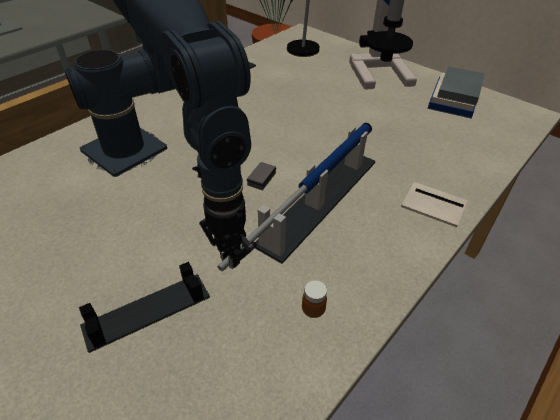

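View pics/w9.png

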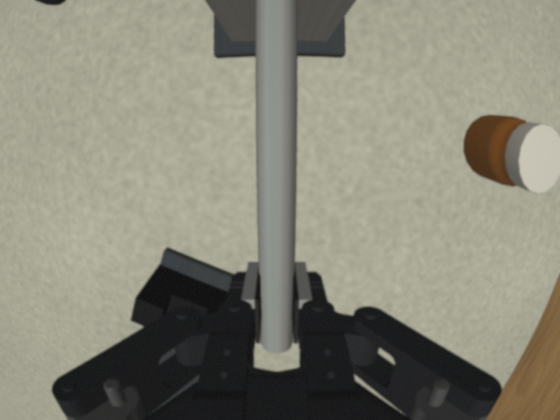

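Emit:
servo_tool:
  increments:
    - [[0,0,0,0,0,0,0],[0,0,0,0,0,0,0],[0,0,0,0,0,0,0],[0,0,0,0.5,0,0,0],[0,0,0,0.9,0,0,0],[0,0,0,0.9,0,0,0],[0,0,0,0.9,0,0,0],[0,0,0,0.9,0,0,0],[0,0,0,0.5,0,0,0],[0,0,0,0,0,0,0]]

```text
time: 12.62
tool_pos: [0.617, -0.0346, 0.0933]
ee_rot: [0.673, 0.74, 0.001, 0.001]
wrist_force: [0.3, -0.3, -0.0]
finger_gap: 0.497
```

```bash
python3 -c "
from h import *
togo([0.6153,-0.028,0.089],5.4)
s=bot.state();im=bot.get_image('wrist'); cv2.imwrite('pics/w10.png',im[:,:,::-1]);np.save('w10.npy',np.r_[s['tool_pos'],s['ee_rot']])
"
```

```text
t 12.62 pos [ 0.617  -0.0346  0.0933] yaw 5.44 tilt [-0.0009  0.0034] gap 0.497 F [ 0.3 -0.3 -0. ] M [0.04 0.02 0.  ]
turn units [0.03 0.01 0.01] shift units now [ 0.33 -0.05  0.21] after turn [ 0.33 -0.05  0.21]
```

View pics/w10.png

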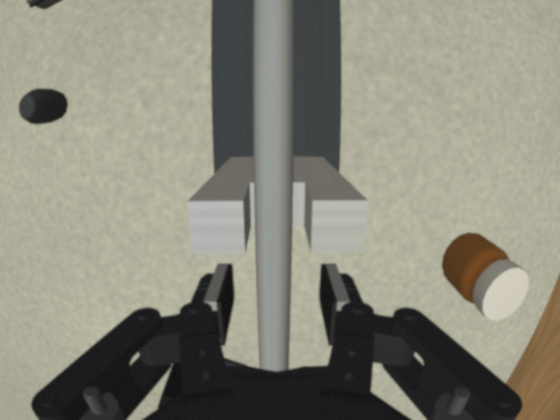

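Emit:
servo_tool:
  increments:
    - [[0,0,0,0.3,-0.05,0.2,0],[0,0,0,0,0,0,1],[0,0,0,0,0,0,1],[0,0,0,0,0,0,1],[0,0,0,0,0,0,1],[0,0,0,0,0,0,1],[0,0,0,-0.4,0,0,1],[0,0,0,0,0,0,1],[0,0,0,0,0,0,1]]

```text
time: 13.42
tool_pos: [0.6167, -0.0408, 0.089]
ee_rot: [0.674, 0.738, 0.001, 0.002]
wrist_force: [-1.0, 2.1, 0.9]
finger_gap: 0.161
```

```bash
python3 -c "
from h import *
togo([0.6153,-0.028,0.089],5.4)
"
```

```text
t 13.42 pos [ 0.6167 -0.0408  0.089 ] yaw 5.19 tilt [-0.0015  0.0041] gap 0.161 F [-1.   2.1  0.9] M [ 0.33  0.08 -0.05]
turn units [ 0.04  0.01 -0.04] shift units now [ 0.64 -0.01 -0.  ] after turn [ 0.64 -0.01  0.  ]
```

Emit:
servo_tool:
  increments:
    - [[0,0,0,0,0,0,0.2],[0,0,0,0,0,0,0.2],[0.04,0,-0.04,0.35,0,0,0.2],[0,0,0,0.25,0,0,0.2],[0,0,0,0,0,0,0.2]]

```text
time: 13.83
tool_pos: [0.6157, -0.0298, 0.0888]
ee_rot: [0.674, 0.739, -0.001, 0.001]
wrist_force: [-0.6, 0.1, -0.3]
finger_gap: 0.399
```

```bash
python3 -c "
from h import *
togo([0.6153,-0.027,0.089],5.4)
s=bot.state();im=bot.get_image('wrist'); cv2.imwrite('pics/w11.png',im[:,:,::-1]);np.save('w11.npy',np.r_[s['tool_pos'],s['ee_rot']])
"
```

```text
t 13.83 pos [ 0.6157 -0.0298  0.0888] yaw 5.3 tilt [-0.0031 -0.0006] gap 0.399 F [-0.6  0.1 -0.3] M [0.01 0.04 0.04]
turn units [-0.01  0.03 -0.02] shift units now [ 0.14 -0.   -0.01] after turn [ 0.14 -0.   -0.01]
```

View pics/w11.png

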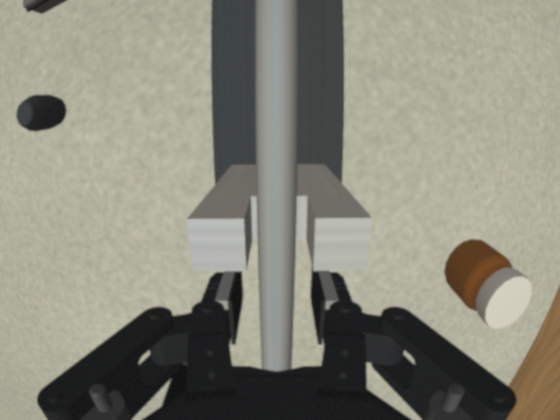

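Emit:
servo_tool:
  increments:
    - [[0,0,0,0.05,0,0,1],[0,0,0,0,0,0,1],[0,0,0,0,0,0,1],[0,0,0,0,0,0,1],[0,0,0,0,0,0,1],[0,0,0,0,0,0,1],[0,0,0,-0.4,0,0,1],[0,0,0,-0.4,0,0,1],[0,0,0,0,0,0,1]]

```text
time: 14.63
tool_pos: [0.6168, -0.0452, 0.0881]
ee_rot: [0.673, 0.74, -0.002, 0.001]
wrist_force: [1.0, -1.0, -1.1]
finger_gap: 0.161
```

```bash
python3 -c "
from h import *
togo([0.6153,-0.08,0.089],5.4)
s=bot.state();im=bot.get_image('wrist'); cv2.imwrite('pics/w12.png',im[:,:,::-1]);np.save('w12.npy',np.r_[s['tool_pos'],s['ee_rot']])
"
```

```text
t 14.63 pos [ 0.6168 -0.0452  0.0881] yaw 5.44 tilt [-0.0036 -0.0016] gap 0.161 F [ 1.  -1.  -1.1] M [-0.25 -0.12  0.04]
turn units [-0.02  0.03  0.01] shift units now [-1.72 -0.24 -0.04] after turn [-1.72 -0.24 -0.04]
```

View pics/w12.png

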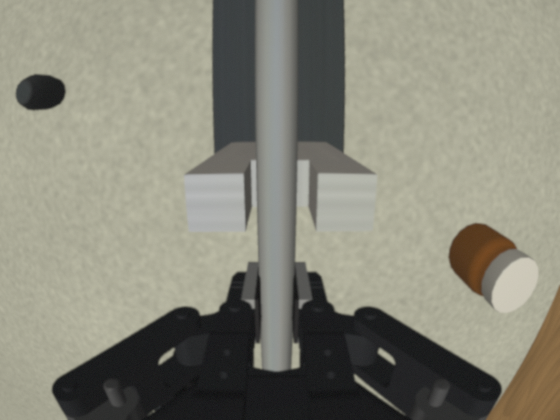

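Emit:
servo_tool:
  increments:
    - [[0,0,0,-0.4,0,0,1],[0,0,0,-0.5,0,0,1],[0,0,0,-0.5,0,0,1],[0,0,0,-0.5,0,0,1],[0,0,0,0,0,0,1],[0,0,0,0,0,0,1]]

```text
time: 15.18
tool_pos: [0.6194, -0.0883, 0.0862]
ee_rot: [0.674, 0.739, -0.003, -0.001]
wrist_force: [0.6, 1.6, -1.4]
finger_gap: 0.16
```

```bash
python3 -c "
from h import *
togo([0.6205,-0.085,0.089],5.4)
s=bot.state();im=bot.get_image('wrist'); cv2.imwrite('pics/w13.png',im[:,:,::-1]);np.save('w13.npy',np.r_[s['tool_pos'],s['ee_rot']])
im=bot.get_image('scene'); cv2.imwrite('pics/s13.png',im[:,:,::-1])
cv2.imwrite('pics/s13c.png',cv2.convertScaleAbs(cv2.resize(im[110:300,190:390,::-1],None,fx=3.9,fy=3.1),alpha=1.6))
"
```

```text
t 15.18 pos [ 0.6194 -0.0883  0.0862] yaw 5.3 tilt [-0.0026 -0.0051] gap 0.16 F [ 0.6  1.6 -1.4] M [ 0.11  0.03 -0.01]
turn units [-0.05  0.02 -0.02] shift units now [ 0.16  0.07 -0.14] after turn [ 0.16  0.07 -0.14]
```

View pics/w13.png

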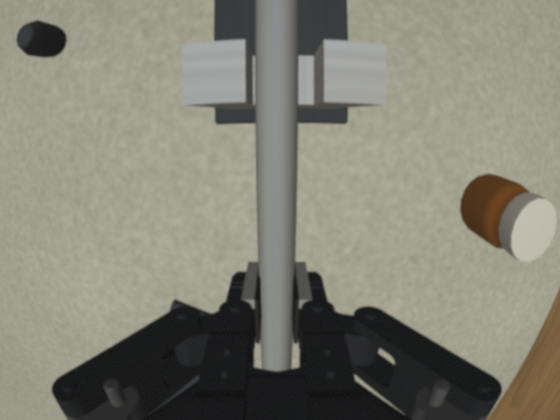

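View pics/s13c.png

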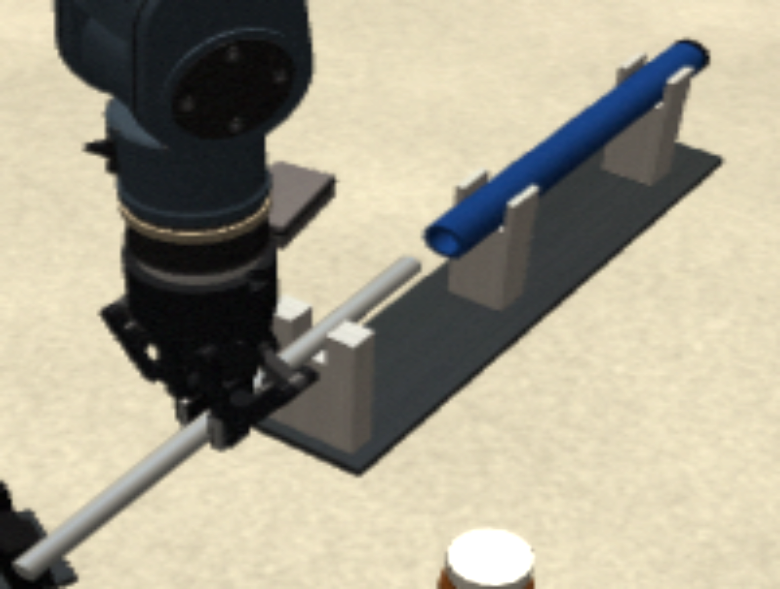

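Run:
```python
from h import *
for z in (.09,.1,.105,.11):
    a=plane(ray("scene",296.6,194.3),z);b=plane(ray("scene",197.3,294.3),z); print(z,a.round(4),b.round(4),np.linalg.norm(a-b).round(4))
```

```text
0.09 [0.592  0.1212 0.09  ] [ 0.6349 -0.233   0.09  ] 0.3567
0.1 [0.5988 0.1125 0.1   ] [ 0.641  -0.2367  0.1   ] 0.3517
0.105 [0.6022 0.1082 0.105 ] [ 0.6441 -0.2385  0.105 ] 0.3492
0.11 [0.6056 0.1039 0.11  ] [ 0.6472 -0.2404  0.11  ] 0.3467
```

Emit:
servo_tool:
  increments:
    - [[-0.05,0,0,0,0,-0.3,1],[0,0,0,0,0,-0.5,1],[0,0,0,0,0,-0.5,1],[0,0,0,0,0,-0.5,1],[0,0,0,0,0,-0.5,1],[0,0,0,0,0,-0.5,1],[0,0,0,0,0,-0.3,1],[0,0,0,0,0,0,1]]

```text
time: 15.95
tool_pos: [0.62, -0.0856, 0.157]
ee_rot: [0.672, 0.74, 0.0, 0.003]
wrist_force: [0.2, 0.1, -2.4]
finger_gap: 0.163
```

```bash
python3 -c "
from h import *
togo([0.6205,-0.085,0.16],5.4)
s=bot.state();im=bot.get_image('wrist'); cv2.imwrite('pics/w14.png',im[:,:,::-1]);np.save('w14.npy',np.r_[s['tool_pos'],s['ee_rot']])
im=bot.get_image('scene'); cv2.imwrite('pics/s14.png',im[:,:,::-1])
cv2.imwrite('pics/s14c.png',cv2.convertScaleAbs(cv2.resize(im[110:300,190:390,::-1],None,fx=3.9,fy=3.1),alpha=1.6))
"
```

```text
t 15.95 pos [ 0.62   -0.0856  0.157 ] yaw 5.52 tilt [-0.0038  0.0035] gap 0.163 F [ 0.2  0.1 -2.4] M [-0.02 -0.03 -0.02]
turn units [0.03 0.04 0.02] shift units now [ 0.03  0.03 -0.15] after turn [ 0.03  0.03 -0.15]
```

View pics/w14.png

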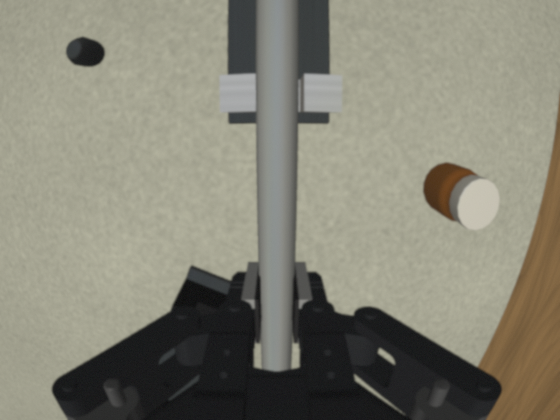

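View pics/s14c.png

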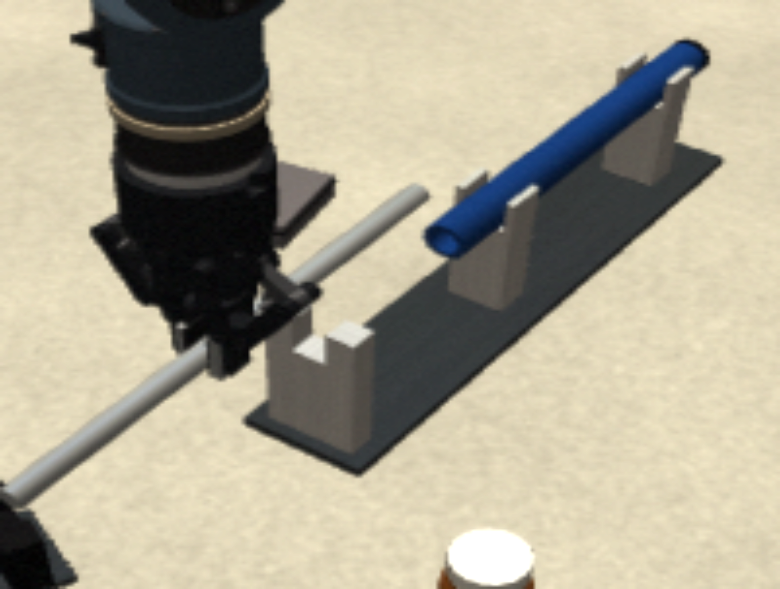

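Emit:
servo_tool:
  increments:
    - [[0,0,0.5,-0.4,0,0,1],[0,0,0.7,-0.7,0,0,1],[0,0,0.7,-0.9,0,0,1],[0,0,0.7,-0.9,0,0,1],[0,0,0.6,-0.9,0,0,1],[0,0,0.3,-0.9,0,0,1],[0,0,0,-0.9,0,0,1],[0,0,0,-0.7,0,0,1],[0,0,0,-0.4,0,0,1],[0,0,0,0,0,0,1]]

```text
time: 16.88
tool_pos: [0.5939, -0.2192, 0.1452]
ee_rot: [0.8, 0.599, -0.004, -0.006]
wrist_force: [0.0, -0.9, -2.6]
finger_gap: 0.165
```

```bash
python3 -c "
from h import *
togo([0.5231,-0.3208,0.14],-18.1)
"
```

```text
t 16.88 pos [ 0.5939 -0.2192  0.1452] yaw -16.33 tilt [ 0.0001 -0.0142] gap 0.165 F [ 0.  -0.9 -2.6] M [-0.05 -0.01 -0.  ]
turn units [-0.14  0.    0.29] shift units now [-5.87 -1.96  0.29] after turn [-5.93 -1.79  0.26]
```

Emit:
servo_tool:
  increments:
    - [[-0.14,0,0.28,-0.6,-0.2,0,1],[0,0,0,-0.9,-0.3,0,1],[0,0,0,-0.9,-0.3,0,1],[0,0,0,-0.9,-0.3,0,1],[0,0,0,-0.9,-0.3,0,1],[0,0,0,-0.8,-0.2,0,1],[0,0,0,-0.3,-0.1,0,1],[0,0,0,0,0,0,1],[0,0,0,0,0,0,1]]

```text
time: 17.63
tool_pos: [0.5287, -0.3047, 0.1419]
ee_rot: [0.807, 0.591, 0.003, -0.004]
wrist_force: [-0.3, -0.5, -2.5]
finger_gap: 0.164
```

```bash
python3 -c "
from h import *
togo([0.5231,-0.3208,0.14],-18.1)
s=bot.state();im=bot.get_image('wrist'); cv2.imwrite('pics/w15.png',im[:,:,::-1]);np.save('w15.npy',np.r_[s['tool_pos'],s['ee_rot']])
im=bot.get_image('scene'); cv2.imwrite('pics/s15.png',im[:,:,::-1])
im=bot.get_image('top'); cv2.imwrite('pics/t15.png',cv2.convertScaleAbs(im[:,:,::-1],alpha=1.6))
"
```

```text
t 17.63 pos [ 0.5287 -0.3047  0.1419] yaw -17.6 tilt [ 0.009  -0.0027] gap 0.164 F [-0.3 -0.5 -2.5] M [-0.05 -0.01 -0.05]
turn units [-0.03 -0.09  0.08] shift units now [-0.85 -0.02  0.09] after turn [-0.85 -0.01  0.1 ]
```

View pics/w15.png

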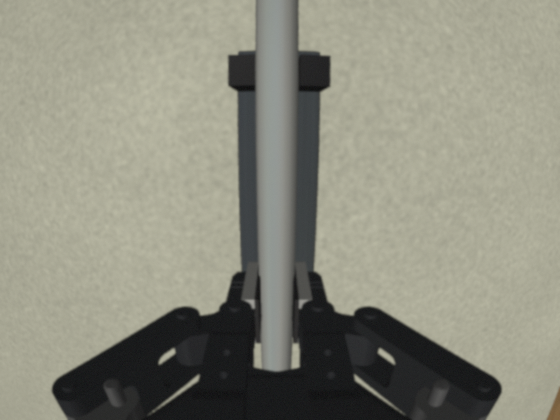

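View pics/s15.png

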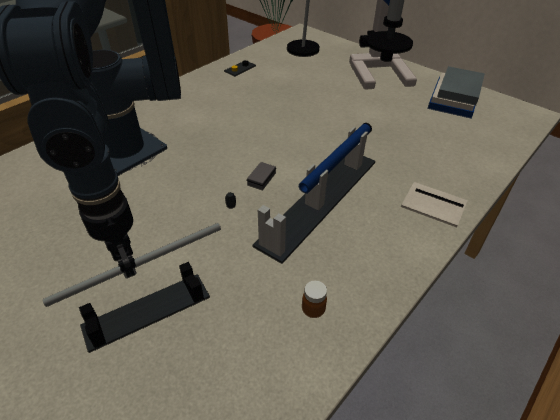

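View pics/t15.png

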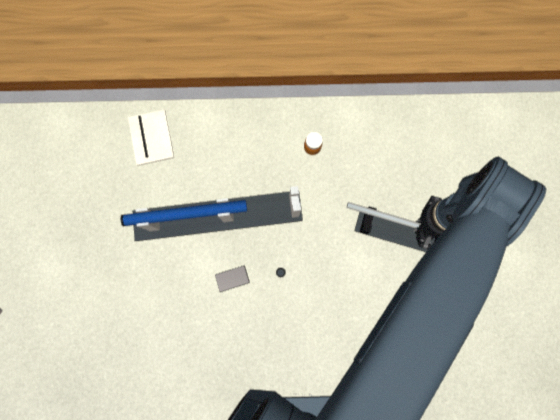

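Run:
```python
from h import *
im=cv2.imread('pics/w15.png')[30:130,200:360]
cv2.imwrite('pics/w15c.png',cv2.convertScaleAbs(cv2.resize(im,None,fx=5,fy=5,interpolation=cv2.INTER_CUBIC),alpha=3))
a=plane(ray("scene",219,228.5),.161);b=plane(ray("scene",48,300),.161);print(a,b,np.linalg.norm(a-b),(a+b)/2)
```

```text
[ 0.58966635 -0.12536794  0.161     ] [ 0.49527482 -0.44001714  0.161     ] 0.32850248458161496 [ 0.54247058 -0.28269254  0.161     ]
```

View pics/w15c.png

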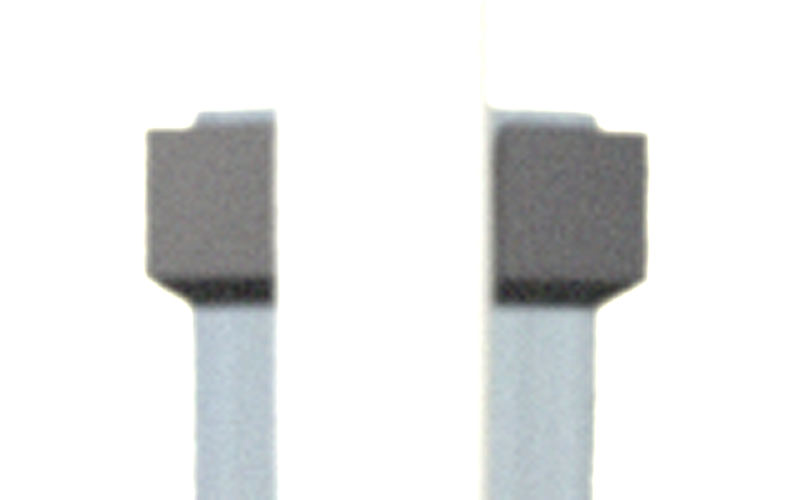

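Run:
```python
from h import *
p=np.load('w15.npy')
W=lambda x,y,z:plane(ray("wrist",200+x/5,30+y/5,(p[:3],p[3:])),z)[:2]
ol,il,orr,ir=[W(*c,.06) for c in [(148,130),(148,276),(646,133),(647,278)]]
print(ol,il,orr,ir, np.linalg.norm(orr-ol),np.linalg.norm(ir-il),np.linalg.norm(ol-il))
u=(orr-ol+ir-il);print("across yaw",np.degrees(np.arctan2(u[1],u[0])))
c=(ol+il+orr+ir)/4;print("blk ctr",c)
y=np.array([np.sin(np.radians(18.1)),np.cos(np.radians(18.1))])
print("rack ctr",c-.105*y)
# notch right wall approx (497) ; plate edges at z .008
print(W(197,400,.008),W(593,400,.008))
# rod centre at block column: rod edges in image near top
print("rod", [plane(ray("wrist",277.0,v,(p[:3],p[3:])),.161).round(4) for v in (60,200)])
```

```text
[ 0.53412246 -0.180389  ] [ 0.52783935 -0.20010116] [ 0.59841092 -0.20110344] [ 0.59232943 -0.22073864] 0.06754327623266522 0.06771172157663363 0.020689285012812378
across yaw -17.802276301314244
blk ctr [ 0.56317554 -0.20058306]
rack ctr [ 0.53055452 -0.30038721]
[ 0.52352071 -0.21571294] [ 0.58677207 -0.23570922]
rod [array([ 0.5583, -0.2108,  0.161 ]), array([ 0.542 , -0.2621,  0.161 ])]
```

Emit:
servo_tool:
  increments:
    - [[-0.03,-0.09,0.08,-0.5,0,0.3,1],[0,0,0,-0.4,0,0.7,1],[0,0,0,0,0,0.7,1],[0,0,0,0,0,0.7,1],[0,0,0,0,0,0.4,1],[0,0,0,0,0,0,1],[0,0,0,0,0,0,1]]

```text
time: 18.37
tool_pos: [0.5262, -0.3213, 0.0831]
ee_rot: [0.808, 0.589, -0.001, 0.003]
wrist_force: [-0.1, 0.2, -2.4]
finger_gap: 0.163
```

```bash
python3 -c "
from h import *
togo([0.5230,-0.3225,0.04],-18.0)
"
```

```text
t 18.37 pos [ 0.5262 -0.3213  0.0831] yaw -17.76 tilt [-0.0045  0.0041] gap 0.163 F [-0.1  0.2 -2.4] M [-0.06  0.01 -0.02]
turn units [0.04 0.04 0.04] shift units now [-0.1  -0.14  2.16] after turn [-0.11 -0.13  2.16]
```

Emit:
servo_tool:
  increments:
    - [[0.04,0.04,0.04,-0.1,-0.13,0.5,1],[0,0,0,0,0,0.4,1],[0,0,0,0,0,0,1],[0,0,0,0,0,0,1]]

```text
time: 18.7
tool_pos: [0.5239, -0.3231, 0.0651]
ee_rot: [0.809, 0.588, 0.0, 0.001]
wrist_force: [-0.1, 0.0, -2.3]
finger_gap: 0.164
```

```bash
python3 -c "
from h import *
togo([0.5230,-0.3225,0.035],-18.0)
s=bot.state();im=bot.get_image('wrist'); cv2.imwrite('pics/w16.png',cv2.convertScaleAbs(im[:,:,::-1],alpha=2));np.save('w16.npy',np.r_[s['tool_pos'],s['ee_rot']])
im=bot.get_image('scene')[180:370,30:250,::-1]; cv2.imwrite('pics/s16.png',cv2.convertScaleAbs(cv2.resize(im,None,fx=3.5,fy=3.1,interpolation=cv2.INTER_CUBIC),alpha=1.8))
"
```

```text
t 18.7 pos [ 0.5239 -0.3231  0.0651] yaw -17.99 tilt [-0.0011  0.0021] gap 0.164 F [-0.1  0.  -2.3] M [-0.08  0.   -0.  ]
turn units [0.02 0.01 0.  ] shift units now [ 0.02 -0.06  1.51] after turn [ 0.01 -0.05  1.51]
```

View pics/w16.png

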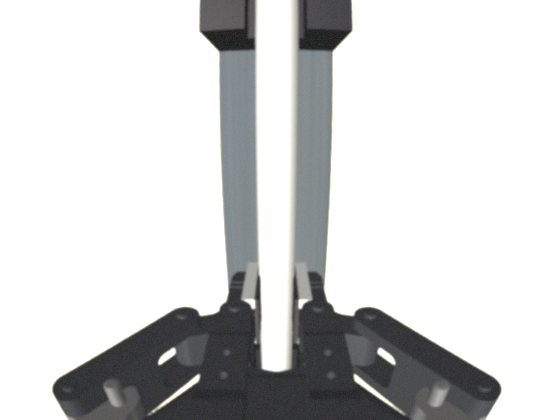

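View pics/s16.png

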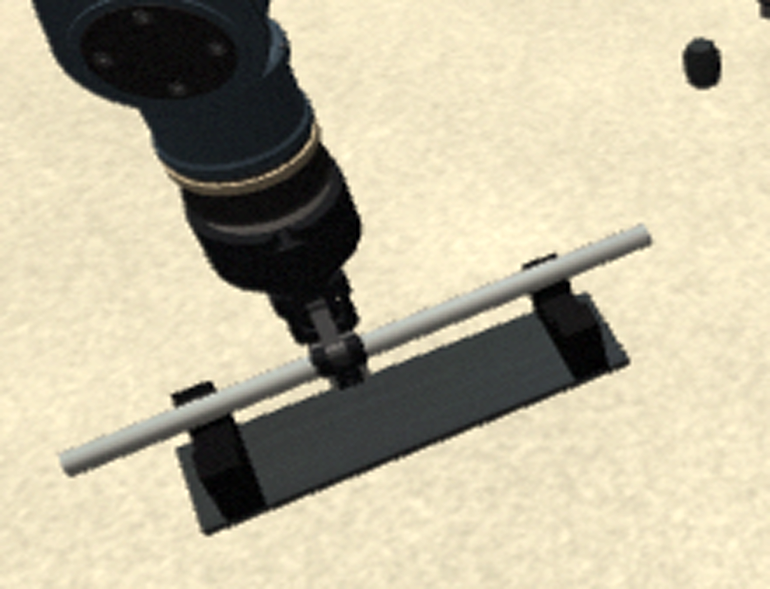

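Emit:
servo_tool:
  increments:
    - [[0.02,0,0,0,0,0.4,1],[0,0,0,0,0,0.4,1],[0,0,0,0,0,0.3,1],[0,0,0,0,0,0.2,1],[0,0,0,0,0,0,1],[0,0,0,0,0,0,1]]

```text
time: 19.3
tool_pos: [0.5248, -0.3236, 0.0376]
ee_rot: [0.809, 0.588, -0.0, 0.001]
wrist_force: [-0.8, -1.1, -3.2]
finger_gap: 0.162
```

```bash
python3 -c "
from h import *
togo([0.5230,-0.3225,0.0295],-18.0)
s=bot.state();im=bot.get_image('wrist'); cv2.imwrite('pics/w17.png',cv2.convertScaleAbs(im[:,:,::-1],alpha=2))
im=bot.get_image('scene')[180:370,30:250,::-1]; cv2.imwrite('pics/s17.png',cv2.convertScaleAbs(cv2.resize(im,None,fx=3.5,fy=3.1,interpolation=cv2.INTER_CUBIC),alpha=1.8))
"
```

```text
t 19.3 pos [ 0.5248 -0.3236  0.0376] yaw -17.98 tilt [-0.0018  0.002 ] gap 0.162 F [-0.8 -1.1 -3.2] M [-0.05  0.01 -0.01]
turn units [0.02 0.02 0.  ] shift units now [ 0.02 -0.1   0.41] after turn [ 0.02 -0.1   0.41]
```

View pics/s17.png

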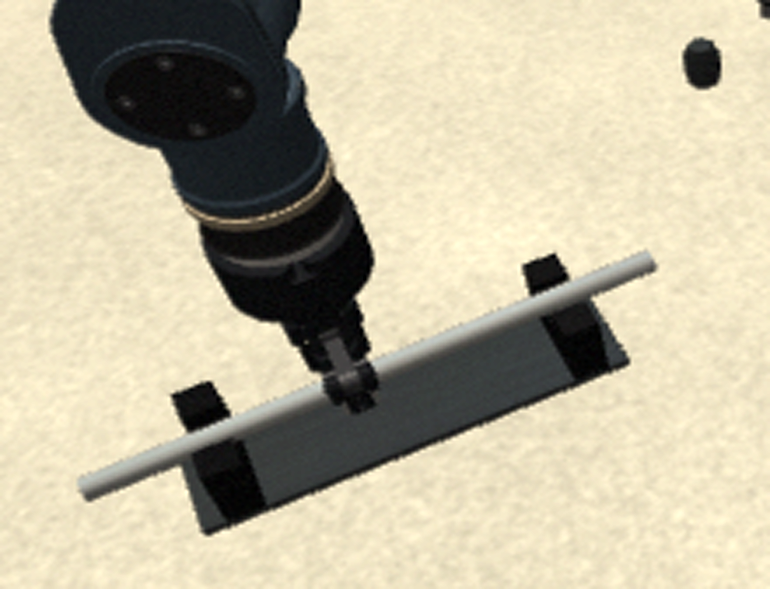

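Emit:
servo_tool:
  increments:
    - [[0,0,0,0,-0.08,0.2,1],[0,0,0,0,0,0.2,1],[0,0,0,0,0,0,1],[0,0,0,0,0,0,1]]

```text
time: 19.73
tool_pos: [0.5248, -0.3243, 0.0344]
ee_rot: [0.809, 0.588, 0.0, 0.004]
wrist_force: [0.5, -0.3, -0.5]
finger_gap: 0.161
```

```bash
python3 -c "
from h import *
togo([0.5230,-0.3225,0.0295],-18.0)
im=bot.get_image('scene')[:,:,::-1]; cv2.imwrite('pics/s18f.png',im);im=im[180:370,30:250]; cv2.imwrite('pics/s18.png',cv2.convertScaleAbs(cv2.resize(im,None,fx=3.5,fy=3.1,interpolation=cv2.INTER_CUBIC),alpha=1.8))
"
```

```text
t 19.73 pos [ 0.5248 -0.3243  0.0344] yaw -17.98 tilt [-0.0046  0.0072] gap 0.161 F [ 0.5 -0.3 -0.5] M [-0.12  0.17 -0.08]
turn units [0.07 0.04 0.  ] shift units now [ 0.06 -0.11  0.24] after turn [ 0.06 -0.11  0.24]
```

View pics/s18.png

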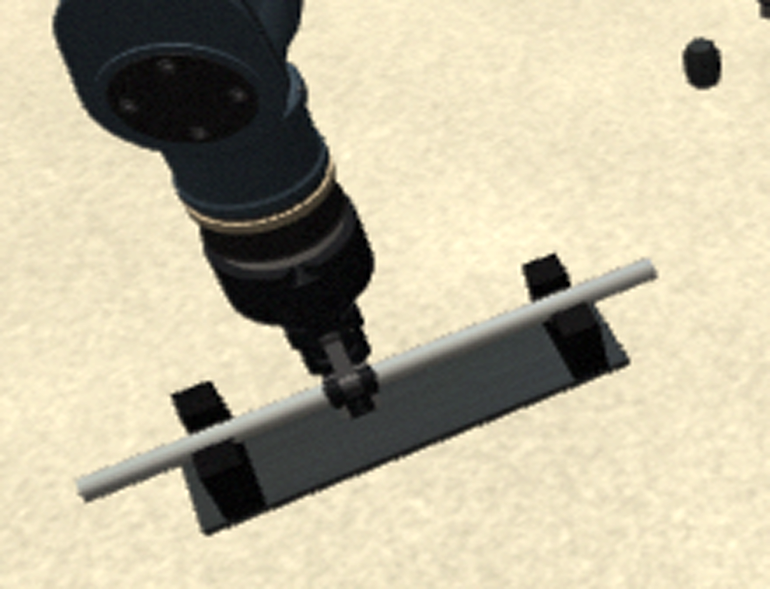

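Run:
```python
from h import *
S=lambda x,y,z:plane(ray("scene",30+x/3.5,180+y/3.1),z)
for z in (.048,.052):
    a=S(652,268,z);b=S(83,490,z);print(z,a,b,np.linalg.norm(a-b),(a+b)/2-[.0055,-.002,0])
# block outer top corners -x side
o1=S(555,253,.06);o2=S(172,395,.06);i1=S(523,264,.06);i2=S(213,383,.06);print(o1,i1,i2,o2,(o1+i1+i2+o2)/4)
```

```text
0.048 [ 0.58405236 -0.14171542  0.048     ] [ 0.4820322  -0.46485813  0.048     ] 0.33886475339788674 [ 0.52754228 -0.30128677  0.048     ]
0.052 [ 0.5866569  -0.14359627  0.052     ] [ 0.4851775  -0.46502616  0.052     ] 0.33706860649326126 [ 0.5304172  -0.30231121  0.052     ]
[ 0.53711019 -0.17876689  0.06      ] [ 0.53003178 -0.19832424  0.06      ] [ 0.4752009  -0.37833333  0.06      ] [ 0.4660507 -0.3986306  0.06     ] [ 0.50209839 -0.28851376  0.06      ]
```

Emit:
servo_tool:
  increments:
    - [[0.05,0.04,0,0.15,-0.1,-0.1,1],[0,0,0,0,0,0,1],[0,0,0,0,0,0.15,1],[0,0,0,0,0,0.15,1],[0,0,0,0,0,0,1]]

```text
time: 20.2
tool_pos: [0.5245, -0.3212, 0.0333]
ee_rot: [0.809, 0.588, 0.001, 0.002]
wrist_force: [-1.0, 0.2, 0.9]
finger_gap: 0.165
```

```bash
python3 -c "
from h import *
togo([0.5230,-0.3225,0.0295],-18.0)
im=bot.get_image('wrist'); cv2.imwrite('pics/w19.png',cv2.convertScaleAbs(im[:,:,::-1],alpha=2))
"
```

```text
t 20.2 pos [ 0.5245 -0.3212  0.0333] yaw -17.98 tilt [-0.0013  0.0042] gap 0.165 F [-1.   0.2  0.9] M [-0.18  0.33 -0.1 ]
turn units [0.04 0.01 0.  ] shift units now [-0.09 -0.05  0.19] after turn [-0.09 -0.05  0.19]
```

View pics/w19.png

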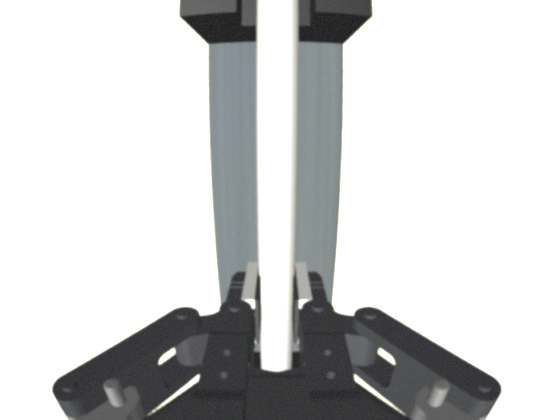

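Emit:
servo_tool:
  increments:
    - [[0.03,0,0,0,0,0.15,1],[0,0,0,0,0,0.1,1],[0,0,0,0,0,0,1]]

```text
time: 20.5
tool_pos: [0.525, -0.3216, 0.0332]
ee_rot: [0.809, 0.588, -0.0, 0.002]
wrist_force: [-1.2, 0.8, 0.7]
finger_gap: 0.167
```

```bash
python3 -c "
from h import *
togo([0.5230,-0.3225,0.0295],-18.0)
im=bot.get_image('top')[150:300,310:500,::-1]; cv2.imwrite('pics/t20.png',cv2.convertScaleAbs(cv2.resize(im,None,fx=4,fy=4,interpolation=cv2.INTER_CUBIC),alpha=1.8))
im=bot.get_image('scene')[:,:,::-1];im=im[250:370,40:160]; cv2.imwrite('pics/s20.png',cv2.convertScaleAbs(cv2.resize(im,None,fx=5,fy=5,interpolation=cv2.INTER_CUBIC),alpha=2.8))
"
```

```text
t 20.5 pos [ 0.525  -0.3216  0.0332] yaw -18.0 tilt [-0.003  0.003] gap 0.167 F [-1.2  0.8  0.7] M [-0.15  0.32 -0.1 ]
turn units [0.03 0.03 0.  ] shift units now [-0.08 -0.08  0.19] after turn [-0.08 -0.08  0.19]
```

View pics/s20.png

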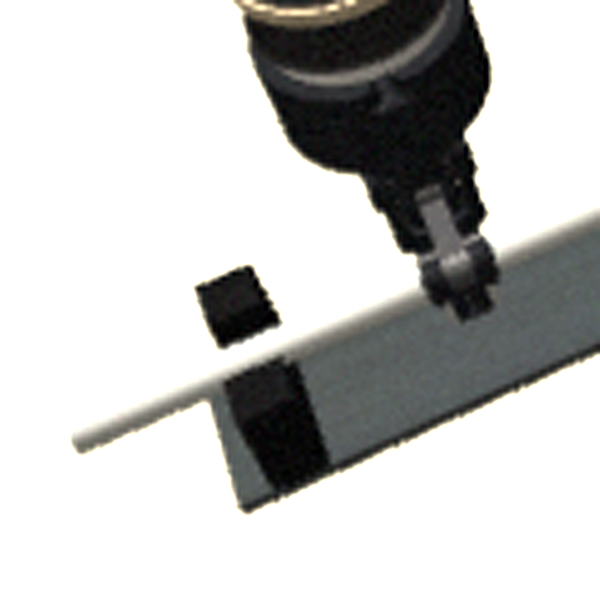

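View pics/t20.png

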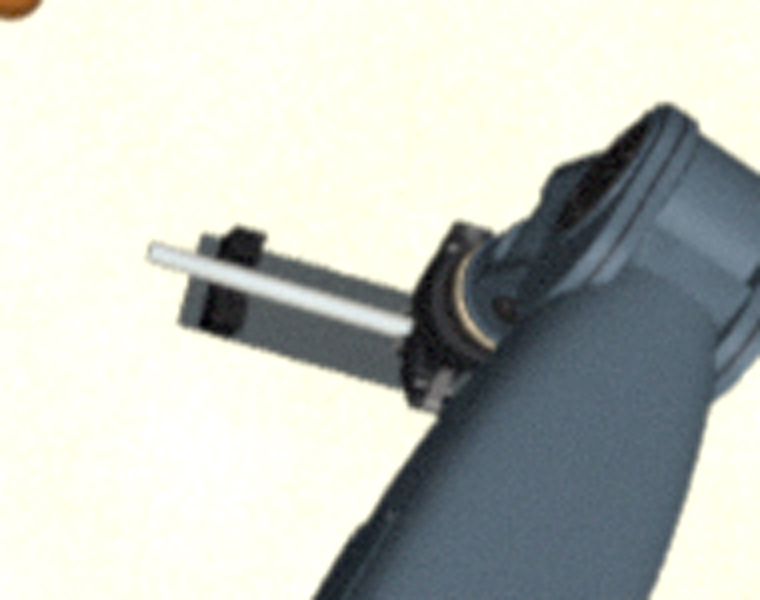

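Emit:
servo_tool:
  increments:
    - [[0.03,0,0,0,-0.1,-0.3,1],[0,0,0,0,-0.15,0,1],[0,0,0,0,0,0,1]]

```text
time: 20.85
tool_pos: [0.5197, -0.3195, 0.0362]
ee_rot: [0.809, 0.588, -0.001, -0.0]
wrist_force: [-1.2, 0.8, -2.7]
finger_gap: 0.16
```

```bash
python3 -c "
from h import *
togo([0.5230,-0.3225,0.0295],-18.0)
"
```

```text
t 20.85 pos [ 0.5197 -0.3195  0.0362] yaw -17.96 tilt [-0.0012 -0.002 ] gap 0.16 F [-1.2  0.8 -2.7] M [-0.07  0.07  0.01]
turn units [-0.02  0.01  0.01] shift units now [-0.09  0.2   0.34] after turn [-0.09  0.2   0.34]
```

Emit:
servo_tool:
  increments:
    - [[0,0,0,-0.03,0.12,0,1],[0,0,0,0,0,0.1,1],[0,0,0,0,0,0.15,1],[0,0,0,0,0,0.1,1],[0,0,0,0,0,0,1]]

```text
time: 21.27
tool_pos: [0.522, -0.3207, 0.0335]
ee_rot: [0.809, 0.588, -0.001, -0.0]
wrist_force: [-1.2, 0.4, -0.2]
finger_gap: 0.164
```

```bash
python3 -c "
from h import *
togo([0.5230,-0.3225,0.0295],-18.0)
im=bot.get_image('wrist'); cv2.imwrite('pics/w21.png',cv2.convertScaleAbs(im[:,:,::-1],alpha=2))
im=bot.get_image('scene')[:,:,::-1];im=im[220:370,40:240]; cv2.imwrite('pics/s21.png',cv2.convertScaleAbs(cv2.resize(im,None,fx=4,fy=4,interpolation=cv2.INTER_CUBIC),alpha=1.9))
"
```

```text
t 21.27 pos [ 0.522  -0.3207  0.0335] yaw -17.97 tilt [-0.0018 -0.0014] gap 0.164 F [-1.2  0.4 -0.2] M [-0.17  0.25 -0.15]
turn units [-0.01  0.02  0.01] shift units now [-0.07  0.08  0.2 ] after turn [-0.07  0.08  0.2 ]
```

View pics/s21.png

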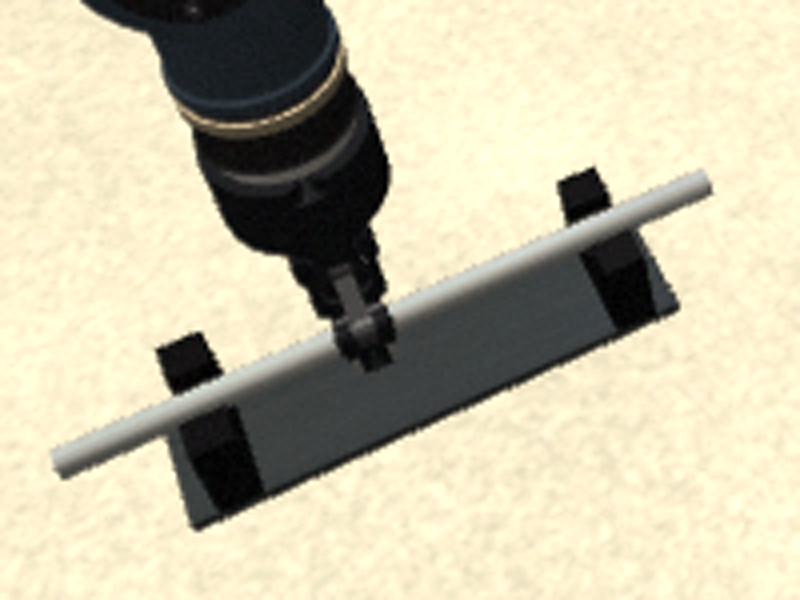

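View pics/w21.png

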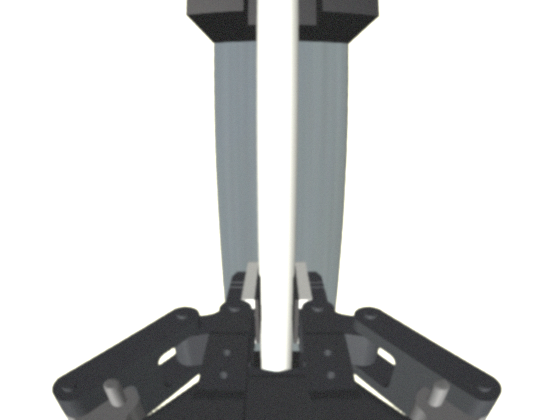

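Emit:
servo_tool:
  increments:
    - [[0,0,0,0,0,0,0.5],[0,0,0,0,0,0,0.4],[0,0,0,0,0,0,0.2],[0,0,0,0,0,0,0.2],[0,0,0,0,0,0,0.2]]

```text
time: 21.78
tool_pos: [0.523, -0.3211, 0.0318]
ee_rot: [0.809, 0.588, 0.0, 0.0]
wrist_force: [1.0, -0.4, 0.3]
finger_gap: 0.399
```

```bash
python3 -c "
from h import *
togo([0.5230,-0.3225,0.1],-18.0)
im=bot.get_image('wrist'); cv2.imwrite('pics/w22.png',cv2.convertScaleAbs(im[:,:,::-1],alpha=2))
im=bot.get_image('scene')[:,:,::-1];im=im[220:370,40:240]; cv2.imwrite('pics/s22.png',cv2.convertScaleAbs(cv2.resize(im,None,fx=4,fy=4,interpolation=cv2.INTER_CUBIC),alpha=1.9))
"
```

```text
t 21.78 pos [ 0.523  -0.3211  0.0318] yaw -17.95 tilt [-0.0004  0.0006] gap 0.399 F [ 1.  -0.4  0.3] M [-0.03  0.05  0.04]
turn units [0.01 0.   0.01] shift units now [-0.07  0.02 -3.41] after turn [-0.07  0.02 -3.41]
```

View pics/s22.png

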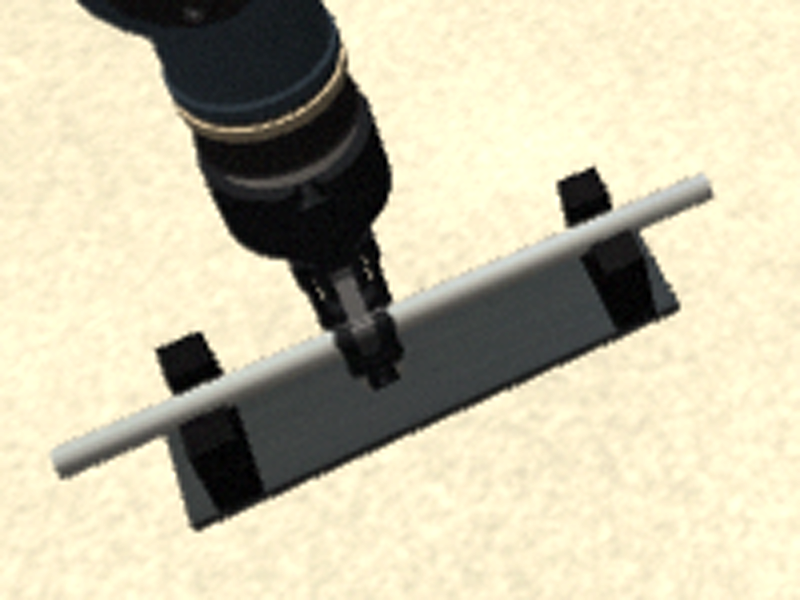

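View pics/w22.png

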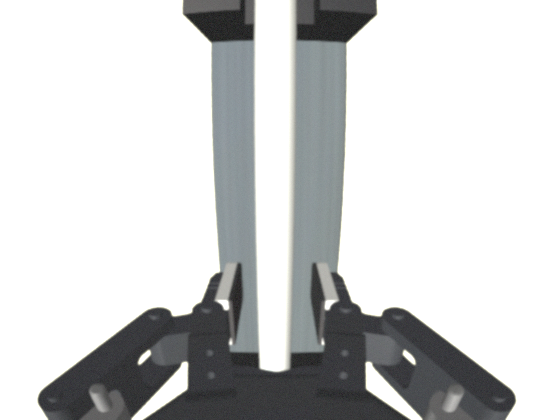

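Resting in both notches. Retreat upward, then aside for a clear look.

Emit:
servo_tool:
  increments:
    - [[0,0,0,0,0,-0.4,0],[0,0,0,0,0,-0.6,0],[0,0,0,0,0,-0.9,0],[0,0,0,0,0,-0.9,0],[0,0,0,0,0,-0.9,0],[0,0,0,0,0,-0.9,0],[0,0,0,0,0,-0.9,0],[0,0,0,0,0,-0.9,0],[0,0,0,0,0,-0.5,0],[0,0,0,0,0,0,0]]

```text
time: 22.72
tool_pos: [0.5229, -0.3209, 0.1848]
ee_rot: [0.809, 0.588, 0.001, 0.002]
wrist_force: [0.9, 0.1, 0.3]
finger_gap: 0.5
```

Emit:
servo_tool:
  increments:
    - [[0,0,0,0,-0.9,0,0],[0,0,0,0,-0.9,0,0],[0,0,0,0,-0.9,0,0],[0,0,0,0,-0.9,0,0],[0,0,0,0,-0.9,0,0],[0,0,0,0,-0.9,0,0],[0,0,0,0,-0.9,0,0],[0,0,0,0,-0.5,0,0],[0,0,0,0,0,0,0],[0,0,0,0,0,0,0]]

```text
time: 23.55
tool_pos: [0.3876, -0.276, 0.1804]
ee_rot: [0.808, 0.589, 0.001, 0.001]
wrist_force: [0.2, -0.2, -0.5]
finger_gap: 0.501
```

```bash
python3 -c "
from h import *
togo([0.5230,-0.3225,0.1],-18.0)
im=bot.get_image('top')[:,:,::-1];cv2.imwrite('pics/t23f.png',cv2.convertScaleAbs(im,alpha=1.6));im=im[170:290,320:480]; cv2.imwrite('pics/t23.png',cv2.convertScaleAbs(cv2.resize(im,None,fx=5,fy=5,interpolation=cv2.INTER_CUBIC),alpha=1.9))
im=bot.get_image('scene')[:,:,::-1];cv2.imwrite('pics/s23f.png',im);im=im[220:370,40:240]; cv2.imwrite('pics/s23.png',cv2.convertScaleAbs(cv2.resize(im,None,fx=4,fy=4,interpolation=cv2.INTER_CUBIC),alpha=1.9))
"
```

```text
t 23.55 pos [ 0.3876 -0.276   0.1804] yaw -17.9 tilt [-0.0004  0.0033] gap 0.501 F [ 0.2 -0.2 -0.5] M [ 0.06  0.01 -0.06]
turn units [0.03 0.   0.02] shift units now [-0.13  7.14  4.04] after turn [-0.12  7.16  4.02]
```

View pics/t23.png

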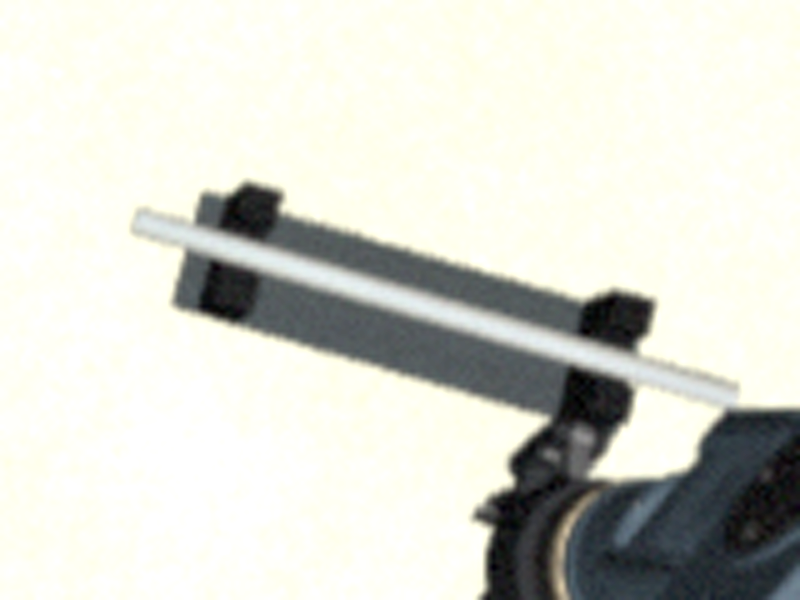

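View pics/s23.png

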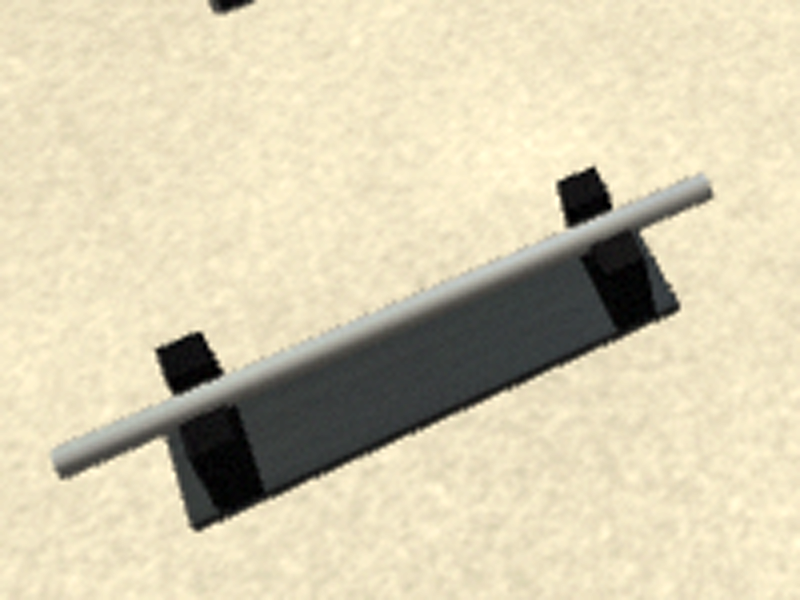

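View pics/t23f.png

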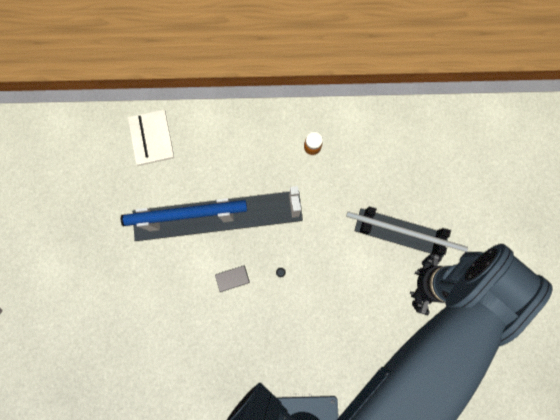

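Run:
```python
from h import *
y=np.array([.3107,.9505]);x=np.array([.9505,-.3107])
T=lambda a,b,z:plane(ray("top",320+a/5,170+b/5),z)
S=lambda a,b,z:plane(ray("scene",40+a/4,220+b/4),z)
te=tri(ray("top",320+136/5,170+219/5),ray("scene",40+705/4,220+186/4)); print("tail tri",te)
te=tri(ray("top",320+737/5,170+394/5),ray("scene",40+58/4,220+464/4)); print("tip tri",te)
for n,F,e,k in (("top",T,[(134,219),(739,394)],[(246,181),(283,190),(612,288),(655,299)]),("scene",S,[(709,186),(56,464)],[(558,184),(595,168),(157,350),(200,333)])):
    a,b=[F(*p,.05)[:2] for p in e]; m=(a+b)/2
    c=np.mean([F(*p,.06)[:2] for p in k],0)+(-.035*x if n=="top" else .035*x)
    print(n,"len",np.linalg.norm(a-b),"mid-rack along",(m-c)@y,"across",(m-c)@x,"yaw",np.degrees(np.arctan2(*(a-b))))
```

```text
tail tri (array([ 0.58257749, -0.14175899,  0.0464646 ]), [np.float64(0.0008076905752775682), np.float64(0.0008076905752775744)])
tip tri (array([ 0.47817471, -0.46340824,  0.0487107 ]), [np.float64(0.0020511089715781286), np.float64(0.002051108971578082)])
top len 0.34155831597943254 mid-rack along -0.00411166182182238 across -0.0008335548651193519 yaw 17.7984276680751
scene len 0.338477829707475 mid-rack along -0.0024721251696450436 across -0.0015585268432524752 yaw 18.44166096250368
```

```bash
python3 -c "
from cell import bot
print(bot.close_job(), bot.state()['time'])"
```

```text
the job is handed in; nothing more can be done
the job is handed in; nothing more can be done
```

The rod is out of the tube and lying in both rack notches, and I handed the job in at about 23.7 s of the 61 s allowed.

**What I did:** I drew the rod out in two short pulls between the mouth and the fork. The rest were pulls from outside the fork, with the last grip near the rod's balance point. I then lifted it level over the fork, turned it about 23°, lowered it into the notches, released it and backed the arm away.

**Last checks (top and scene cameras):**
- **Height:** the rod ends measured 46 and 49 mm above the counter, against the 48 mm expected, so it is level and seated in both notches.
- **Centring:** the rod's middle is about 2.5 mm (scene) to 4 mm (top) towards its tip end, so the overhangs differ by about 5–8 mm. Across the notches it is within 2 mm of centre.
- **Bystanders:** the slide box, objective and jar show at the same places in the top image as at the start. I compared them by eye only.
- **Forces:** every wrist force I read was under 5 N.

**What disagreed:**
- The scene camera read about 5 mm off in x against the wrist camera, and I corrected for that.
- My first height estimate from two wrist-camera views was about 30 mm off, because the arm was still moving. I discarded it.
- The rod touched down with the tool about 3 mm higher than I had worked out.
- On touching down there was a small sideways force of about 1 N, so I lifted slightly, moved the rod across and lowered it again before releasing it.

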